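# Wedge the rocking instrument case

### The job

The flat grey instrument case rocks because its near left foot is too short. With the fingertips alone, push the wooden wedge, thin end first, under that foot until the gap is just filled and the case stands level without being jacked up or shoved along; grip or lift nothing and leave the other things alone. Test it by pressing down firmly on the lid over that foot: if the corner dips, push the wedge farther, and when it no longer gives, finish with the fingertips still pressing there.

Things in the scene. Friction and masses are not known exactly. Their poses are not given: they have to be found in the camera images.
- case: flat grey instrument case, closed, loose, 1.3 to 1.9 kg, 160 mm (its x) by 210 mm (its y); lid top 58 mm, underside 16 mm above the table. Origin at table level under its centre, z up; its front, with latches and handle, faces -x (to the robot). It stands level on three domed feet of 9 mm radius at (0.060, 0.085), (0.060, -0.085), (-0.060, -0.085) m; the fourth is short
- case_corner (a point): point on the lid's top face straight above the centre of the short near left foot, at (-0.060, 0.085) m on the case, 58 mm above the table when level. That foot (domed, 9 mm radius) hangs 4 to 8 mm above the table (varies, not given). More than about 4 N down here makes the corner dip until the foot meets what is below; released, it tips back level
- wedge: loose wooden wedge, 100 mm long (its x), 44 mm wide (its y), 75 g. Origin at the centre of its underside; thin end (1 mm high) at x = +0.050, blunt end face (16 mm high) at x = -0.050; the top rises evenly from 1 to 17 mm. Slides with under 1 N; starts left of the case, thin end roughly towards the short foot; resistance rises to a few N when the ramp takes up the foot
- lamp: fixed clamp lamp at the table's left edge, never moves; keep clear. World positions: clamp near (0.37, 0.45, 0), lower arm leans up to an elbow at (0.29, 0.49, 0.40), upper arm runs from there over the table to (0.60, 0.35, 0.53) and the shade. The way round it from the far left is on the robot's side, at x below 0.25 m while y is above 0.3 m
- weight_2: dark red felt-covered steel weight, 34 x 56 x 23 mm, a bystander left of the case beyond the wedge; origin at the centre of its underside
- eraser: eraser, 21 x 42 x 13 mm, a bystander left of the case beyond the wedge; origin at the centre of its underside
- weight_1: dark green felt-covered steel weight, 34 x 56 x 23 mm, a bystander on the robot's side of the case; origin at the centre of its underside
- loupe: black loupe, 42 mm across and 42 mm high, a bystander right of the case; origin at the centre of its underside
- bottle_a: brown bottle with a black cap, 52 x 57 x 106 mm, a bystander at the far left; origin at the centre of its underside
Things that resemble listed ones, but are neither listed nor needed, are in the scene too. Of the things like the wedge, leave any that is pink; of the rest the larger one is meant.

How it is judged:
By the outcome, as a careful person would: the job done as asked, in the order asked, and still so for the second after the job is handed in, while the arm keeps its last pose, push and grip.
It also fails if it takes over 54 s, if anything falls off the work surface, if the arm or the gripper's body presses on something with over 40 N, if the wrist force passes 120 N, or if a joint passes its speed limit or range.

### The arm

A 7-joint arm with a two-finger parallel gripper is mounted at the origin on a cart in front of the work surface, level with it; the furniture and walls round the work are solid. World frame = base frame: x ahead of the robot, y to its left, z up, the work surface at z = 0. Lengths are in m, angles in rad, forces in N, time in s.
With the tool pointing down it reaches from about 0.35 to 0.9 m from the base axis. Payload 8.1 kg.
Tool frame: the origin (TCP) lies at the very end of the fingers, on their centre line; the grasp point (between the pads) lies 19 mm behind it; z points along the fingers, y is the direction in which the jaws open and shut (so a half turn about z gives the same grasp; the last joint's range is limited). The gripper opens to 92 mm and grips with 3 to 60 N. Pads are 19 mm wide; open, the fingers measure 130 mm over their backs; the gripper's body (75 mm by 190 mm) begins 47 mm behind the grasp point.
Start: joints at [-0.103, 0.434, 0.025, 1.573, -0.012, 1.134, -0.075], TCP at [0.625, -0, 0.19] pointing down, gripper open.
Joint ranges: [-2.62, 2.62], [-0.44, 2.09], [-1.27, 1.32], [0.08, 2.57], [-1.32, 4.46], [0.12, 2], [-2.74, 2.74]. Speed limits (rad/s): [2.22, 2.22, 3.01, 3.01, 3.14, 3.14, 3.14].

### API

Orientations are given as a rotation vector (axis times angle).
In Python, from cell import observe, get_image, sign_off gives the robot as it stands.
- The arm moves only by the tool arm_command, never from a script. Its argument "deltas" is a list of rows, each an object with "xyz": the shift along the tool's x, y, z in cm, a list of three; "turn": the turn about the tool's z in degrees; "jaw": the closure in counts, from 0 (fully open) to 255 (shut). A call has 1 to 5 rows; each row is the pose to reach, as a shift and turn from the pose measured when the call began, along the tool's axes at that moment; what a row does not reach only later rows make up. A row lasts 1/12 s, in which the tool goes at most 41.7 mm and 7.16 degrees, less where a joint would pass 70% of its speed; a pose out of reach is approached as far as the arm can. A call with a gripper value outside its range is refused whole. The fingers move at their own pace and stop on an object; "force" is the grip in N (left out, the last holds). Time passes only in rows, so rows that repeat a pose let the fingers close. It gives the time, the measured TCP pose, the force and the opening at its end, in the units of the state.
- observe(): the state, without advancing time (a new reading comes with each control period).
- get_image(name): name is "scene" or "side" or "wrist"; returns a dict with "frame" (480x640x3 uint8, red, green, blue), "depth" (480x640 float32, m along the optical axis (not along the pixel's ray), 0 where there is no reading), "camera_matrix" (3x3 intrinsics, pixels), "cam_to_world" (4x4, takes a point from camera to world coordinates). Camera axes: x right, y up, looking along -z (the intrinsics and any distortion apply to the point x, -y, -z); pixel columns grow to the right and rows downward; lengths in m; the calibration is good to about 2 mm. A picture is of the moment at which its call begins.
- sign_off(): hands the job in, once; it reports no verdict.
The state is a dict: "clock": time; "joints": joint angles; "dq": joint speeds; "joint_efforts": joint torques, N m; "position": TCP position; "ee_rot": TCP orientation; "force": force on the tool from outside, world axes, zero at the start; "ft_torque": the same for the moment, N m; "width": opening from 0.0 (shut) to 1.0 (fully open).
Only numpy, scipy, OpenCV 4.12 (cv2) and the standard library are available. Lean on these libraries where they do the work, as an engineer would, in place of code of your own. Each camera call takes 0.05 s, during which the arm holds its last target.

## Working session

There is one attempt and no reset: what is moved stays moved. The work goes in short steps, Python scripts to look and compute and a tool call to move; the robot and the scene stay as the last step left them, time stands still between calls to the robot, and variables do not carry over. Pictures are saved under pics/ and viewed, and the job is handed in when it is done.

Besides the shell and the picture viewer there is one more tool, called by a JSON object that holds its "fn" and its "kwargs". arm_command: Moves the arm, as the interface text tells. Its arguments: {"type":"object","properties":{"deltas":{"type":"array","items":{"type":"object","properties":{"xyz":{"type":"array","items":{"type":"number"}},"turn":{"type":"number"},"jaw":{"type":"number"}}}},"force":{"type":"number"}},"required":["deltas"]}

```bash
ls; mkdir -p pics; cat > h.py <<'E'
import numpy as np, cv2
from cell import observe, get_image, sign_off
def snap(n,tag):
    d=get_image(n); cv2.imwrite(f'pics/{tag}.png',d['frame'][:,:,::-1]); np.savez(f'pics/{tag}.npz',**d); return d
def load(tag): return dict(np.load(f'pics/{tag}.npz'))
def ray(d,u,v):
    K=d['camera_matrix'];T=d['cam_to_world']
    p=np.array([(u-K[0,2])/K[0,0],-(v-K[1,2])/K[1,1],-1.0]); return T[:3,3],T[:3,:3]@p
def onz(d,u,v,z):
    o,r=ray(d,u,v); return o+r*(z-o[2])/r[2]
def pt(d,u,v):
    o,r=ray(d,u,v); return o+r*float(d['depth'][int(v),int(u)])
def proj(d,P):
    T=d['cam_to_world'];K=d['camera_matrix'];c=T[:3,:3].T@(np.asarray(P)-T[:3,3]);return K[0,0]*c[0]/-c[2]+K[0,2],K[1,1]*-c[1]/-c[2]+K[1,2]
E
python3 - <<'E'
from h import *
print(observe())
for n in('scene','side','wrist'):
    d=snap(n,n+'0'); print(n,d['cam_to_world'].round(3).tolist(),d['camera_matrix'].round(1).tolist(),d.keys())
E
```

```text
pics
{'clock': 0.0, 'joints': array([-0.10262106,  0.43524059,  0.02494902,  1.57410909, -0.01161175,
        1.13398011, -0.07510895]), 'dq': array([ 7.17089828e-04,  1.65228113e-03,  3.24986787e-05, -2.15889576e-03,
        4.36657159e-04, -1.27089230e-03, -5.07237024e-04]), 'joint_efforts': array([ 3.89017032e-04, -6.67853522e+01,  9.84863900e-01, -3.14464223e+01,
       -6.05165795e-02,  4.27553023e-02,  1.12382318e-04]), 'position': array([ 6.24426810e-01, -3.12107453e-05,  1.89129155e-01]), 'ee_rot': array([-2.22075507e+00, -2.22066387e+00,  1.90042341e-03]), 'force': array([ 0.53106914, -1.10924871, -0.19340899]), 'ft_torque': array([ 2.35037376e-02,  9.34650466e-05, -1.77320925e-02]), 'width': 1.0001346145600227}
scene [[-0.769, 0.406, -0.494, 0.049], [-0.639, -0.515, 0.572, 0.6], [-0.022, 0.755, 0.655, 0.672], [0.0, 0.0, 0.0, 1.0]] [[442.8, 0.0, 317.7], [0.0, 442.8, 244.0], [0.0, 0.0, 1.0]] dict_keys(['frame', 'depth', 'camera_matrix', 'cam_to_world'])
side [[0.934, 0.155, -0.322, 0.143], [-0.357, 0.359, -0.863, -1.062], [-0.018, 0.92, 0.39, 0.495], [0.0, 0.0, 0.0, 1.0]] [[604.7, 0.0, 326.7], [0.0, 604.7, 240.6], [0.0, 0.0, 1.0]] dict_keys(['frame', 'depth', 'camera_matrix', 'cam_to_world'])
wrist [[1.0, -0.0, 0.001, 0.626], [0.0, 0.96, 0.28, 0.076], [-0.001, -0.28, 0.96, 0.384], [0.0, 0.0, 0.0, 1.0]] [[414.1, 0.0, 317.0], [0.0, 414.1, 231.5], [0.0, 0.0, 1.0]] dict_keys(['frame', 'depth', 'camera_matrix', 'cam_to_world'])
```

View pics/scene0.png

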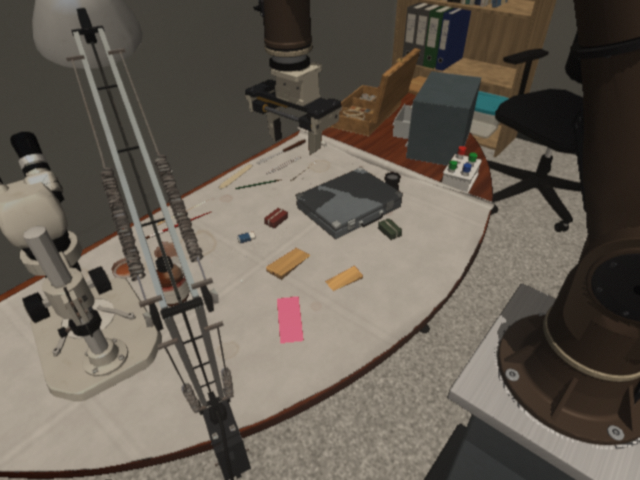

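View pics/side0.png

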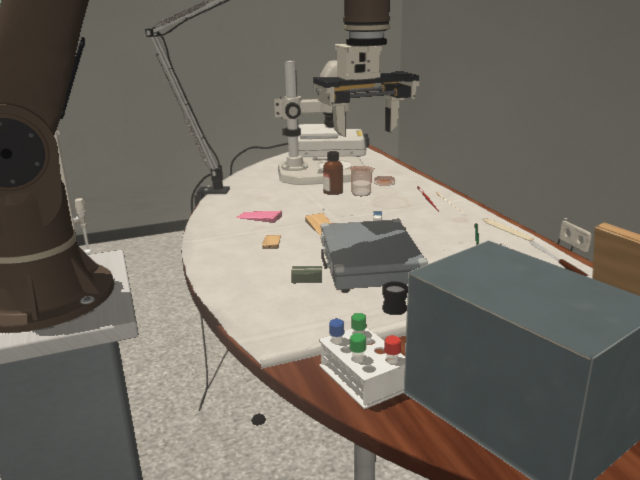

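View pics/wrist0.png

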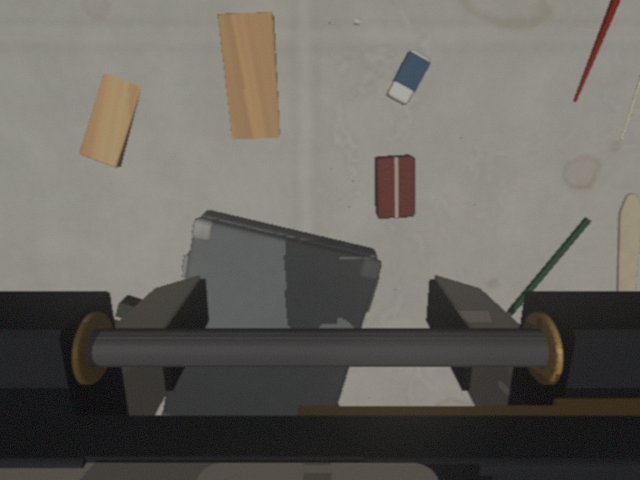

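Scene view: candidates resembling the wedge are the large wood piece at scene (288,262) / wrist (250,75), the small wood piece at scene (345,278) / wrist (110,120), and the pink one at scene (290,320). The larger non-pink one fits, so I'll confirm it in an enlarged crop and measure it together with the case.

```bash
python3 - <<'E'
from h import *
d=load('wrist0'); f=d['frame'][:,:,::-1].copy()
hsv=cv2.cvtColor(f,cv2.COLOR_BGR2HSV)
m=cv2.inRange(hsv,(8,60,80),(25,255,255)); m[280:]=0
cs,_=cv2.findContours(m,0,2)
for c in cs:
    if cv2.contourArea(c)<500: continue
    r=cv2.minAreaRect(c); q=cv2.approxPolyDP(c,0.03*cv2.arcLength(c,True),True)[:,0]
    print('area',cv2.contourArea(c),r)
    for u,v in q: 
        ctr=np.array(r[0]); i=(np.array([u,v])*0.9+ctr*0.1)
        print(u,v,'inner depth pt',pt(d,*i).round(4),'onz0',onz(d,u,v,0).round(4))
# case
g=cv2.cvtColor(f,cv2.COLOR_BGR2GRAY)
for u,v in [(205,230),(365,268),(300,280),(250,300),(210,215),(376,255),(230,300)]:
    print('case',u,v,pt(d,u,v).round(4))
# table check
for u,v in [(300,180),(150,200),(450,150)]: print('table',pt(d,u,v).round(4))
cr=f[0:330,60:460]; cv2.imwrite('pics/crop1.png',cv2.resize(cr,None,fx=1.8,fy=1.8,interpolation=cv2.INTER_CUBIC))
E
```

```text
area 3317.5 ((110.48428344726562, 119.9951171875), (41.03482437133789, 86.38390350341797), 17.2414608001709)
104 74 inner depth pt [0.4417 0.1023 0.0034] onz0 [0.44   0.1063 0.    ]
80 153 inner depth pt [0.4186 0.0425 0.0128] onz0 [0.4082 0.0384 0.    ]
116 166 inner depth pt [0.4453 0.0321 0.0117] onz0 [0.4396 0.0265 0.    ]
140 88 inner depth pt [0.4683 0.092  0.0029] onz0 [0.47   0.0948 0.    ]
area 6322.0 ((248.58702087402344, 75.15331268310547), (126.50910949707031, 55.18677520751953), 86.98721313476562)
271 12 inner depth pt [0.5867 0.147  0.0167] onz0 [0.587 0.155 0.   ]
218 15 inner depth pt [0.5486 0.1446 0.0187] onz0 [0.5424 0.1527 0.    ]
234 138 inner depth pt [0.5525 0.0576 0.0036] onz0 [0.5502 0.0518 0.    ]
279 135 inner depth pt [0.5889 0.0599 0.0045] onz0 [0.5911 0.0545 0.    ]
case 205 230 [ 0.5341 -0.018   0.0593]
case 365 268 [ 0.6657 -0.0506  0.0607]
case 300 280 [ 0.6112 -0.0624  0.0585]
case 250 300 [ 0.5681 -0.0804  0.0597]
case 210 215 [ 0.5333 -0.0108  0.0376]
case 376 255 [ 0.6782 -0.0479  0.0358]
case 230 300 [ 0.5507 -0.0808  0.0589]
table [0.6097 0.0136 0.0007]
table [ 0.4682 -0.0051  0.0019]
table [7.471e-01 4.120e-02 2.000e-04]
```

View pics/crop1.png

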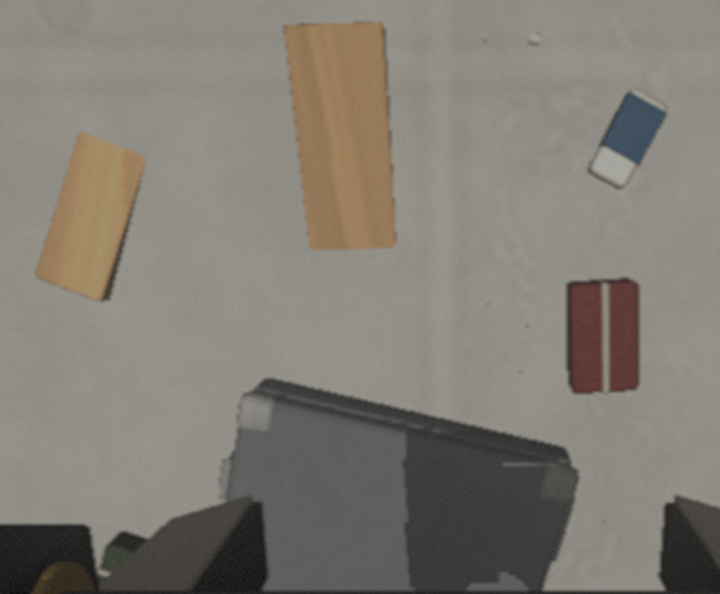

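The enlarged crop shows the large plain wood wedge (crop centre (345,135), wrist (250,75)) with its measured height falling from 17 mm at y≈0.15 to about 2 mm at y≈0.055, so the thin end faces the case. The small wood wedge is shorter (~70 mm). Next I'll measure the case lid from depth in all three views.

```bash
cat >> h.py <<'E'
def cloud(d):
    K=d['camera_matrix'];T=d['cam_to_world'];D=d['depth'];v,u=np.mgrid[:480,:640]
    p=np.stack([(u-K[0,2])/K[0,0]*D,-(v-K[1,2])/K[1,1]*D,-D],-1)
    w=p@T[:3,:3].T+T[:3,3]; w[D<=0]=np.nan; return w
E
python3 - <<'E'
from h import *
for t in('scene0','side0','wrist0'):
    d=load(t);w=cloud(d)
    tab=(w[...,0]>0.3)&(w[...,0]<0.9)&(abs(w[...,2])<0.012)&(abs(w[...,1])<0.2)
    print(t,'table z med',np.nanmedian(w[...,2][tab]))
    m=(w[...,0]>0.45)&(w[...,0]<0.78)&(w[...,1]>-0.3)&(w[...,1]<0.03)&(w[...,2]>0.052)&(w[...,2]<0.066)
    m=cv2.morphologyEx(m.astype(np.uint8),cv2.MORPH_OPEN,np.ones((3,3)))
    n,l,s,_=cv2.connectedComponentsWithStats(m); k=1+np.argmax(s[1:,4]); mm=l==k
    P=w[mm]; print(len(P),'z med',np.median(P[:,2]))
    # plane tilt
    A=np.c_[P[:,:2],np.ones(len(P))]; print('plane',np.linalg.lstsq(A,P[:,2],rcond=None)[0].round(4))
    r=cv2.minAreaRect((P[:,:2]*1000).astype(np.float32)); print(r,cv2.boxPoints(r).round(1).tolist())
    f=d['frame'][:,:,::-1].copy(); f[mm]=f[mm]//2+np.array([0,0,120],np.uint8); cv2.imwrite(f'pics/m_{t}.png',f)
E
```

```text
scene0 table z med 0.0007784188450741247
3333 z med 0.05707597826669342
plane [ 0.0035 -0.0024  0.0547]
((574.2326049804688, -129.48422241210938), (213.0016326904297, 164.40208435058594), 75.89713287353516) [[468.6000061035156, -212.6999969482422], [628.0, -252.8000030517578], [679.9000244140625, -46.20000076293945], [520.5, -6.199999809265137]]
side0 table z med 0.002071596106852258
4194 z med 0.05832608626735905
plane [0.0045 0.0034 0.056 ]
((573.4237060546875, -131.2233428955078), (213.3166046142578, 162.95484924316406), 76.21495056152344) [[468.8999938964844, -215.39999389648438], [627.0999755859375, -254.1999969482422], [678.0, -47.099998474121094], [519.7000122070312, -8.199999809265137]]
wrist0 table z med 0.0015378497913508538
15630 z med 0.05780344451220523
plane [ 0.0012 -0.0055  0.0567]
((589.5487060546875, -73.45455932617188), (97.09080505371094, 163.9363250732422), 76.1937255859375) [[498.3999938964844, -101.0], [657.5999755859375, -140.1999969482422], [680.7000122070312, -45.900001525878906], [521.5, -6.800000190734863]]
```

```bash
python3 - <<'E'
from h import *
f=cv2.imread('pics/scene0.png')[150:310,220:440]; cv2.imwrite('pics/c_scene.png',cv2.resize(f,None,fx=3.6,fy=3.6,interpolation=cv2.INTER_CUBIC))
f=cv2.imread('pics/side0.png')[200:310,220:450]; cv2.imwrite('pics/c_side.png',cv2.resize(f,None,fx=3.4,fy=3.4,interpolation=cv2.INTER_CUBIC))
E
```

```text
(no output)
```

View pics/c_scene.png

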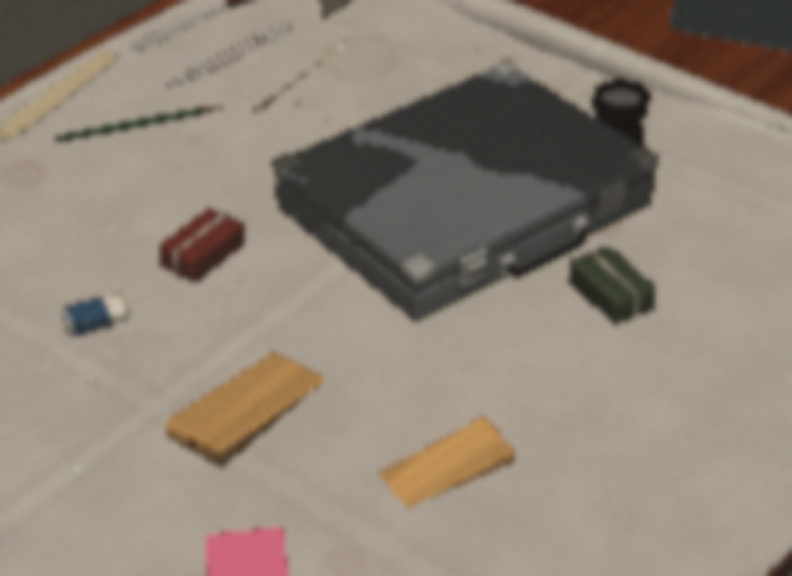

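View pics/c_side.png

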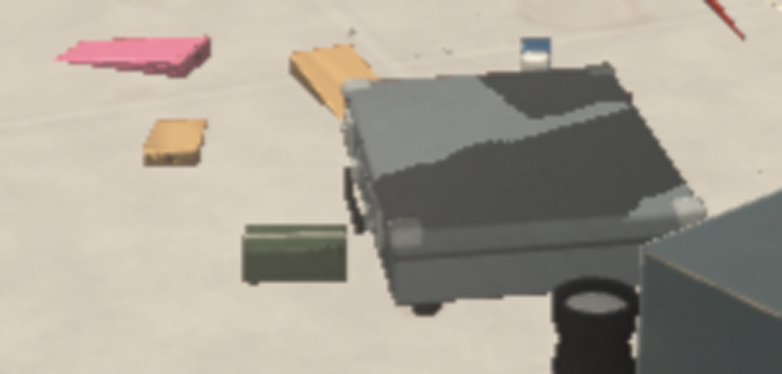

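Case centre is (0.574, −0.130) with yaw about −14°. All three views agree to about 2 mm, and the lid height of 57–58 mm is right. That puts the short foot at about (0.536, −0.032). The wedge runs from its thin end at (0.571, 0.053) to its blunt end at (0.565, 0.152), so it needs turning by about 14° so that its axis passes through the foot. I'll close the jaws and go to the thin half's +x side.

{"fn": "arm_command", "kwargs": {"deltas": [{"xyz":[2.5,1,0],"turn":0,"jaw":255},{"xyz":[5,2,0],"turn":0,"jaw":255},{"xyz":[7.5,2.5,2],"turn":0,"jaw":255},{"xyz":[7.5,2.5,5],"turn":0,"jaw":255},{"xyz":[7.5,2.5,8],"turn":0,"jaw":255}], "force": 10}}

```text
clock: 0.57
position: [0.6501, 0.078, 0.1087]
ee_rot: [-2.217, -2.225, -0.002]
force: [-1.1, -0.4, -0.3]
width: 0.687
```

{"fn": "arm_command", "kwargs": {"deltas": [{"xyz":[0,0,0],"turn":0,"jaw":255},{"xyz":[0,0,0],"turn":0,"jaw":255},{"xyz":[0,0,0],"turn":0,"jaw":255},{"xyz":[0,0,0],"turn":0,"jaw":255},{"xyz":[0,0,0],"turn":0,"jaw":255}]}}

```text
clock: 0.98
position: [0.6514, 0.0778, 0.1109]
ee_rot: [2.217, 2.224, 0.006]
force: [0.1, -0.7, 0.1]
width: 0.324
```

{"fn": "arm_command", "kwargs": {"deltas": [{"xyz":[0,0,2],"turn":0,"jaw":255},{"xyz":[0,0,4],"turn":0,"jaw":255},{"xyz":[0,0,6],"turn":0,"jaw":255},{"xyz":[0,0,8],"turn":0,"jaw":255},{"xyz":[0,0,8],"turn":0,"jaw":255}]}}

```text
clock: 1.4
position: [0.6497, 0.0774, 0.0283]
ee_rot: [-2.218, -2.224, -0.001]
force: [-1.0, 0.1, -0.4]
width: 0.013
```

```bash
python3 - <<'E'
from h import *
print(observe())
snap('wrist','wrist1');snap('scene','scene1')
E
```

```text
{'clock': 1.4, 'joints': array([-2.00444809e-01,  6.39112310e-01,  1.63358030e-03,  1.65839637e+00,
       -2.91205257e-03,  8.44262548e-01, -1.94594254e-01]), 'dq': array([-0.00029193, -0.03687078,  0.00128872, -0.03806781, -0.00253627,
        0.07042083,  0.00024732]), 'joint_efforts': array([ 8.88822181e-02, -7.85243082e+01,  1.02326386e+00, -2.81199914e+01,
       -3.39129323e-02, -1.23916324e+00, -2.17666099e-02]), 'position': array([0.64972098, 0.07735524, 0.0282961 ]), 'ee_rot': array([-2.21777093e+00, -2.22355509e+00, -8.16741657e-04]), 'force': array([-1.00362476,  0.14710284, -0.36961863]), 'ft_torque': array([-0.00788942,  0.06747165,  0.00539502]), 'width': 0.012755753800989611}
```

View pics/wrist1.png

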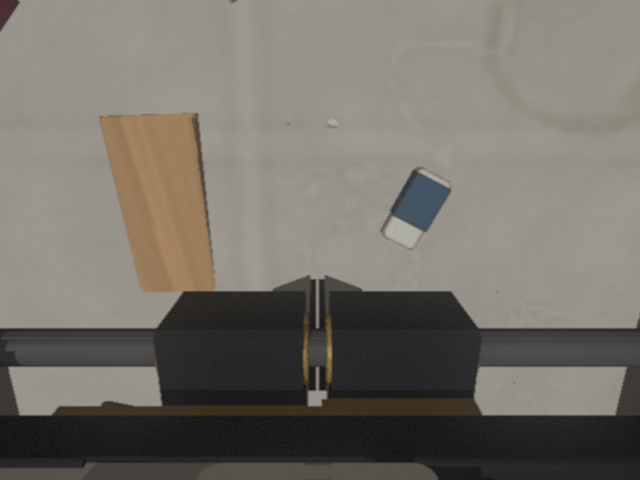

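View pics/scene1.png

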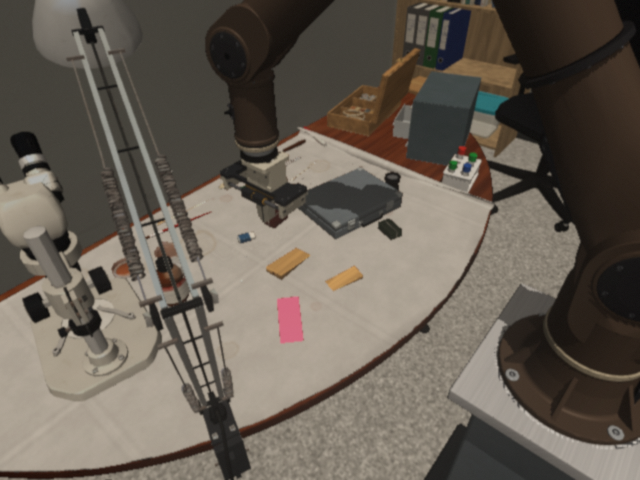

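The wrist view shows the wedge at (158,205), thin end at row 290, with the closed fingertips at about (318,285) to its right. The eraser at (415,205) is clear. I'll re-measure the wedge from this closer view.

```bash
cat >> h.py <<'E'
def wedge(d,cut=300,lo=None):
    f=d['frame'][:,:,::-1]
    hsv=cv2.cvtColor(f,cv2.COLOR_BGR2HSV)
    m=cv2.inRange(hsv,(8,60,60),(25,255,255)); m[cut:]=0
    cs,_=cv2.findContours(m,0,2)
    for c in cs:
        if cv2.contourArea(c)<400: continue
        q=cv2.approxPolyDP(c,0.03*cv2.arcLength(c,True),True)[:,0]
        print('area',cv2.contourArea(c),[( int(u),int(v),*onz(d,u,v,0.0).round(4)[:2],*onz(d,u,v,0.017).round(4)[:2]) for u,v in q])
E
python3 - <<'E'
from h import *
d=load('wrist1'); wedge(d)
w=cloud(d)
for u,v in [(200,150),(206,220),(211,280),(150,130),(165,280)]: print(u,v,w[v,u].round(4))
E
```

```text
area 15056.0 [(193, 113, np.float64(0.5864), np.float64(0.1517), np.float64(0.5913), np.float64(0.1518)), (100, 117, np.float64(0.5378), np.float64(0.1496), np.float64(0.5464), np.float64(0.1498)), (145, 292, np.float64(0.55), np.float64(0.0506), np.float64(0.5577), np.float64(0.0583)), (214, 288, np.float64(0.5907), np.float64(0.0532), np.float64(0.5953), np.float64(0.0608))]
200 150 [0.5895 0.1331 0.0033]
206 220 [0.5905 0.0958 0.0055]
211 280 [0.5901 0.0595 0.0029]
150 130 [0.5693 0.1438 0.0157]
165 280 [0.5636 0.0593 0.0026]
```

Better measured, the wedge's heading is within about 2° of −y, its right edge is at x≈0.591, and its thin centre is at (0.5705, 0.052). Next I turn the fingers 12° so their face matches the wanted wedge edge, then lower them.

{"fn": "arm_command", "kwargs": {"deltas": [{"xyz":[-0.3,-0.5,0.5],"turn":6,"jaw":255},{"xyz":[-0.3,-1,1.2],"turn":12,"jaw":255},{"xyz":[-0.3,-1.5,1.9],"turn":12,"jaw":255},{"xyz":[-0.3,-2,2.5],"turn":12,"jaw":255},{"xyz":[-0.3,-2,2.5],"turn":12,"jaw":255}]}}

```text
clock: 1.92
position: [0.6307, 0.075, 0.0063]
ee_rot: [2.435, 1.985, 0.005]
force: [-0.5, -0.3, -0.3]
width: 0.007
```

```bash
cat >> h.py <<'E'
from scipy.spatial.transform import Rotation as Ro
def st():
    s=observe();R=Ro.from_rotvec(s['ee_rot']).as_matrix()
    print(round(s['clock'],2),'pos',s['position'].round(4),'F',s['force'].round(2),'T',s['ft_torque'].round(3),'w',round(s['width'],3));print('xaxis',R[:,0].round(3),'yaxis',R[:,1].round(3),'z',R[:,2].round(3)); return s,R
E
python3 -c "
from h import *
st()"
```

```text
1.92 pos [0.6307 0.075  0.0063] F [-0.5  -0.29 -0.32] T [ 0.001  0.054 -0.051] w 0.007
xaxis [0.202 0.979 0.002] yaxis [ 0.979 -0.202  0.002] z [ 0.003  0.002 -1.   ]
```

{"fn": "arm_command", "kwargs": {"deltas": [{"xyz":[-0.1,-0.5,0.2],"turn":0,"jaw":255},{"xyz":[-0.2,-1.1,0.35],"turn":0,"jaw":255},{"xyz":[-0.3,-1.7,0.35],"turn":0,"jaw":255},{"xyz":[-0.5,-2.3,0.35],"turn":0,"jaw":255},{"xyz":[-0.6,-2.8,0.35],"turn":0,"jaw":255}]}}

```text
clock: 2.33
position: [0.6013, 0.0746, 0.0029]
ee_rot: [2.435, 1.985, 0.005]
force: [-0.6, -0.4, -0.9]
width: 0.005
```

```bash
python3 - <<'E'
from h import *
st(); d=snap('wrist','wrist2'); wedge(d); 
E
```

```text
2.33 pos [0.6013 0.0746 0.0029] F [-0.55 -0.37 -0.87] T [-0.011  0.03   0.021] w 0.005
xaxis [0.201 0.98  0.002] yaxis [ 0.98  -0.201  0.002] z [ 0.002  0.002 -1.   ]
area 1468.5 [(0, 269, np.float64(0.4435), np.float64(0.1052), np.float64(0.4583), np.float64(0.1089)), (0, 299, np.float64(0.4366), np.float64(0.0896), np.float64(0.4521), np.float64(0.0946)), (57, 299, np.float64(0.4657), np.float64(0.0836), np.float64(0.4787), np.float64(0.0891)), (54, 277, np.float64(0.4688), np.float64(0.0955), np.float64(0.4815), np.float64(0.1001))]
area 15724.5 [(254, 118, np.float64(0.5886), np.float64(0.1514), np.float64(0.591), np.float64(0.1512)), (153, 143, np.float64(0.5395), np.float64(0.15), np.float64(0.5461), np.float64(0.1498)), (213, 291, np.float64(0.5467), np.float64(0.0715), np.float64(0.5527), np.float64(0.0781)), (296, 279, np.float64(0.5904), np.float64(0.0693), np.float64(0.5927), np.float64(0.0761))]
```

View pics/wrist2.png

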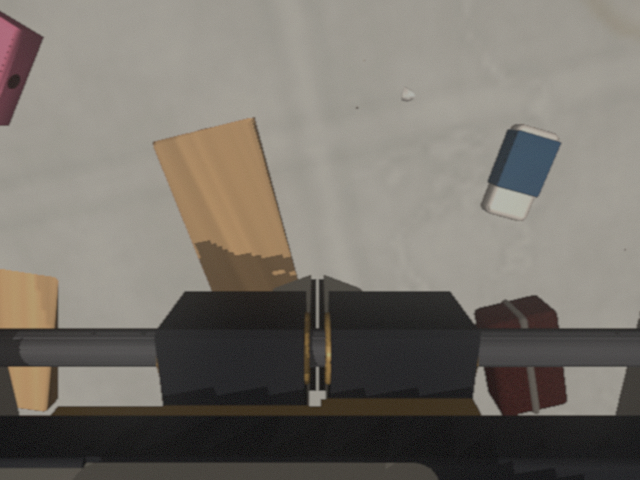

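The wedge, its left edge around (180,215), has not moved yet. The fingertips at (318,285) are thinner than the finger backs and are just about to touch it, so I push on.

{"fn": "arm_command", "kwargs": {"deltas": [{"xyz":[-0.1,-0.4,0],"turn":0,"jaw":255},{"xyz":[-0.2,-0.8,0],"turn":0,"jaw":255},{"xyz":[-0.2,-1.2,0],"turn":0,"jaw":255},{"xyz":[-0.3,-1.6,0],"turn":0,"jaw":255},{"xyz":[-0.3,-1.7,0],"turn":0,"jaw":255}]}}

```text
clock: 2.8
position: [0.5822, 0.0752, 0.0027]
ee_rot: [-2.434, -1.985, -0.003]
force: [-0.4, 0.5, -0.8]
width: 0.007
```

```bash
python3 - <<'E'
from h import *
st(); d=snap('wrist','wrist3'); wedge(d); snap('side','side3')
E
```

```text
2.8 pos [0.5822 0.0752 0.0027] F [-0.43  0.5  -0.84] T [ 0.051  0.051 -0.003] w 0.007
xaxis [0.201 0.98  0.002] yaxis [ 0.98  -0.201  0.   ] z [ 0.001  0.002 -1.   ]
area 2164.0 [(27, 264, np.float64(0.4389), np.float64(0.1056), np.float64(0.4526), np.float64(0.1093)), (25, 299, np.float64(0.4302), np.float64(0.0874), np.float64(0.4447), np.float64(0.0927)), (92, 299, np.float64(0.4645), np.float64(0.0804), np.float64(0.476), np.float64(0.0863)), (92, 272, np.float64(0.4698), np.float64(0.0948), np.float64(0.4808), np.float64(0.0994))]
area 15665.5 [(294, 110, np.float64(0.5884), np.float64(0.1517), np.float64(0.5893), np.float64(0.1515)), (196, 135, np.float64(0.5412), np.float64(0.15), np.float64(0.5461), np.float64(0.1499)), (252, 291, np.float64(0.5475), np.float64(0.068), np.float64(0.5519), np.float64(0.0749)), (334, 278, np.float64(0.5906), np.float64(0.0666), np.float64(0.5913), np.float64(0.0736))]
```

View pics/wrist3.png

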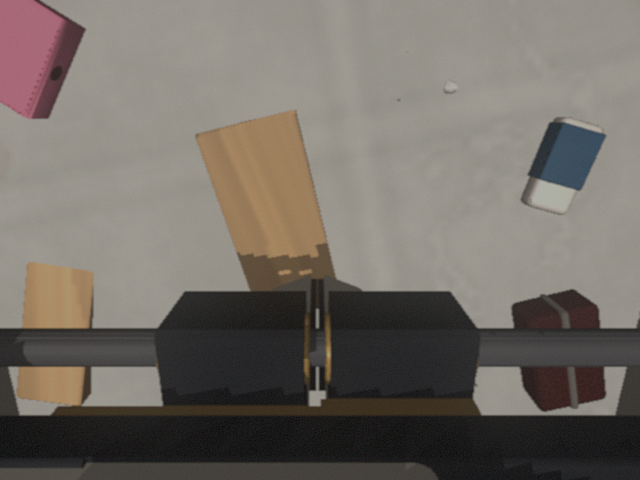

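The wedge corners are still where they were, although the fingertips seem to reach its edge at (330,285). I'll check where the TCP projects, and look at the side view.

```bash
python3 - <<'E'
from h import *
for t in ('wrist3','side3'):
    d=load(t); print(t,[np.round(proj(d,p)).tolist() for p in [(0.5822,0.0752,0.0027),(0.5822,0.0752,0.03),(0.5705,0.052,0.001),(0.569,0.151,0.017)]])
f=cv2.imread('pics/side3.png')[170:290,240:440]; cv2.imwrite('pics/c_side3.png',cv2.resize(f,None,fx=4,fy=4,interpolation=cv2.INTER_CUBIC))
E
```

```text
wrist3 [[315.0, 268.0], [314.0, 290.0], [302.0, 311.0], [247.0, 121.0]]
side3 [[333.0, 230.0], [332.0, 218.0], [332.0, 235.0], [315.0, 214.0]]
```

View pics/c_side3.png

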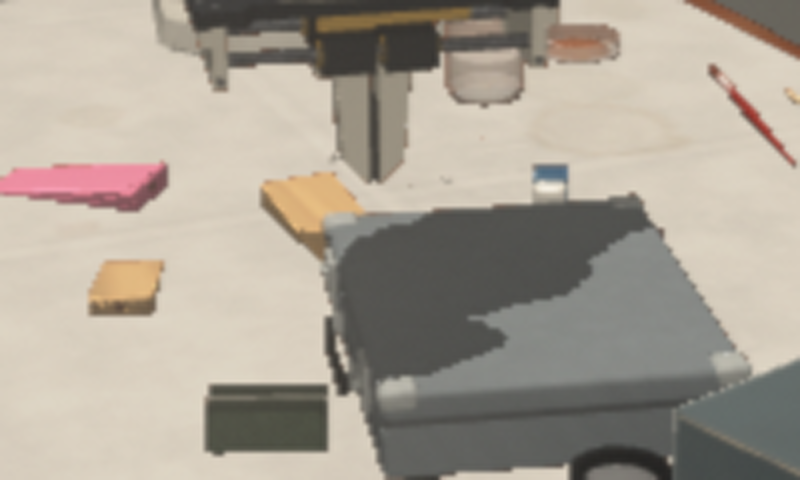

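```bash
python3 - <<'E'
from h import *
for t in ('side3','wrist3'):
    w=cloud(load(t))
    m=(abs(w[...,0]-0.582)<0.06)&(abs(w[...,1]-0.075)<0.06)&(w[...,2]>0.022)&(w[...,2]<0.12)
    P=w[m]; 
    for a in np.arange(0.02,0.12,0.01):
        q=P[(P[:,2]>=a)&(P[:,2]<a+0.01)]
        if len(q): print(t,round(a,3),len(q),q.min(0).round(3),q.max(0).round(3))
w=cloud(load('side3'))
for v in range(206,226): print(v,w[v,333].round(3),w[v,329].round(3))
w=cloud(load('wrist3'))
for v in range(270,300,2): print(v,w[v,306].round(3),w[v,330].round(3))
E
```

```text
side3 0.03 1 [0.586 0.07  0.039] [0.586 0.07  0.039]
side3 0.04 35 [0.57  0.062 0.04 ] [0.593 0.071 0.05 ]
side3 0.05 68 [0.562 0.058 0.05 ] [0.598 0.086 0.06 ]
side3 0.06 77 [0.563 0.059 0.06 ] [0.598 0.089 0.07 ]
side3 0.07 84 [0.562 0.059 0.07 ] [0.597 0.089 0.08 ]
side3 0.08 90 [0.561 0.058 0.08 ] [0.598 0.086 0.09 ]
side3 0.09 79 [0.559 0.058 0.091] [0.601 0.079 0.1  ]
side3 0.1 37 [0.55  0.038 0.1  ] [0.609 0.087 0.11 ]
side3 0.11 206 [0.522 0.03  0.11 ] [0.64  0.114 0.12 ]
wrist3 0.03 7 [0.582 0.084 0.039] [0.589 0.086 0.04 ]
wrist3 0.04 440 [0.571 0.083 0.04 ] [0.598 0.089 0.05 ]
wrist3 0.05 557 [0.569 0.082 0.05 ] [0.602 0.089 0.06 ]
wrist3 0.06 257 [0.582 0.083 0.06 ] [0.589 0.087 0.07 ]
wrist3 0.07 198 [0.582 0.083 0.07 ] [0.589 0.087 0.08 ]
wrist3 0.08 319 [0.579 0.065 0.08 ] [0.587 0.085 0.087]
wrist3 0.09 39 [0.579 0.067 0.091] [0.585 0.073 0.094]
wrist3 0.1 44 [0.562 0.075 0.102] [0.61  0.116 0.11 ]
wrist3 0.11 6101 [0.522 0.082 0.11 ] [0.642 0.119 0.12 ]
206 [0.58  0.064 0.062] [0.571 0.066 0.063]
207 [0.581 0.067 0.059] [0.571 0.066 0.061]
208 [0.58  0.066 0.057] [0.
[... 742 characters left out ...]
44 -0.027  0.058] [ 0.534 -0.03   0.06 ]
270 [0.578 0.076 0.006] [0.59  0.073 0.005]
272 [0.578 0.074 0.004] [0.589 0.072 0.004]
274 [0.578 0.074 0.006] [0.589 0.071 0.004]
276 [0.581 0.087 0.041] [0.589 0.069 0.003]
278 [0.581 0.086 0.042] [0.591 0.085 0.044]
280 [0.581 0.087 0.045] [0.591 0.085 0.045]
282 [0.581 0.087 0.047] [0.591 0.085 0.047]
284 [0.581 0.087 0.049] [0.591 0.085 0.048]
286 [0.581 0.086 0.05 ] [0.59  0.085 0.05 ]
288 [0.582 0.087 0.053] [0.59  0.085 0.053]
290 [0.582 0.087 0.055] [0.59  0.085 0.054]
292 [0.582 0.087 0.057] [0.593 0.11  0.112]
294 [0.581 0.086 0.057] [0.593 0.11  0.113]
296 [0.582 0.087 0.061] [0.593 0.11  0.114]
298 [0.582 0.086 0.061] [0.593 0.11  0.114]
```

Both views put the real, tapered fingertips at z≈0.039 while the state reports TCP z = 0.003. They have been above the wedge and not touching it. I'll check this offset against the start images and the second picture.

```bash
python3 - <<'E'
from h import *
for t,z,c in (('side0',0.189,(0.624,0)),('wrist0',0.189,(0.624,0)),('wrist1',0.0283,(0.65,0.077)),('wrist2',0.0029,(0.6013,0.0746))):
    w=cloud(load(t))
    m=(abs(w[...,0]-c[0])<0.08)&(abs(w[...,1]-c[1])<0.03)&(w[...,2]>max(0.02,z-0.1))&(w[...,2]<z+0.1)
    if z>0.1: m&=w[...,2]>0.08
    P=w[m]; print(t,len(P),'tip z min',P[:,2].min().round(4),'1%',np.percentile(P[:,2],1).round(4),'rep',z, 'lowest at',P[P[:,2].argmin()].round(3))
E
python3 -c "
import cv2
f=cv2.imread('pics/side0.png')[60:150,290:440];cv2.imwrite('pics/c_s0.png',cv2.resize(f,None,fx=4,fy=4))"
```

```text
side0 760 tip z min 0.2264 1% 0.2284 rep 0.189 lowest at [ 0.673 -0.009  0.226]
wrist0 9499 tip z min 0.225 1% 0.2275 rep 0.189 lowest at [0.674 0.01  0.225]
wrist1 1943 tip z min 0.0641 1% 0.0663 rep 0.0283 lowest at [0.655 0.088 0.064]
wrist2 1826 tip z min 0.0386 1% 0.0412 rep 0.0029 lowest at [0.601 0.085 0.039]
```

View pics/c_s0.png

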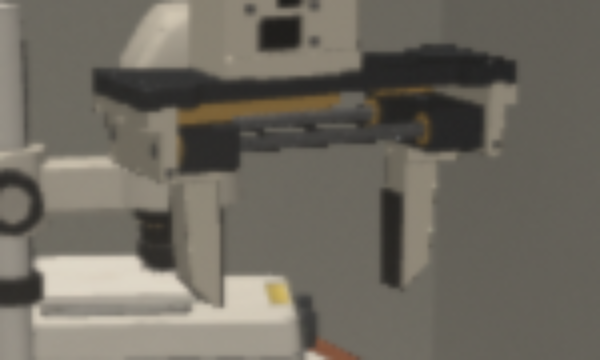

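The offset is consistent: the real fingertips end 36 mm above the reported TCP in all four pictures. From here on tip z = reported z + 0.036. I back off to +x, lower beside the wedge, then feel for the table.

{"fn": "arm_command", "kwargs": {"deltas": [{"xyz":[0.3,1.5,0],"turn":0,"jaw":255},{"xyz":[0.6,3,0],"turn":0,"jaw":255},{"xyz":[0.8,3.9,0.8],"turn":0,"jaw":255},{"xyz":[0.8,3.9,2],"turn":0,"jaw":255},{"xyz":[0.8,3.9,2.8],"turn":0,"jaw":255}]}}

```text
clock: 3.32
position: [0.622, 0.0751, -0.0271]
ee_rot: [-2.434, -1.985, -0.002]
force: [-0.5, -0.2, 0.3]
width: 0.005
```

{"fn": "arm_command", "kwargs": {"deltas": [{"xyz":[0,0,0.2],"turn":0,"jaw":255},{"xyz":[0,0,0.3],"turn":0,"jaw":255},{"xyz":[0,0,0.4],"turn":0,"jaw":255},{"xyz":[0,0,0.5],"turn":0,"jaw":255}]}}

```text
clock: 3.65
position: [0.6217, 0.0752, -0.0321]
ee_rot: [-2.434, -1.985, -0.001]
force: [-0.1, 0.3, 0.5]
width: 0.005
```

```bash
python3 - <<'E'
from h import *
st(); d=snap('wrist','wrist4');snap('side','side4')
w=cloud(d)
m=(abs(w[...,0]-0.621)<0.03)&(abs(w[...,1]-0.088)<0.012)&(w[...,2]<0.05)
for v in range(262,290,2): print(v,w[v,306].round(3),w[v,330].round(3))
E
```

```text
3.65 pos [ 0.6217  0.0752 -0.0321] F [-0.05  0.31  0.53] T [-0.008 -0.026  0.027] w 0.005
xaxis [0.201 0.98  0.002] yaxis [ 0.98  -0.201 -0.   ] z [-0.     0.002 -1.   ]
262 [0.621 0.091 0.001] [0.631 0.089 0.001]
264 [0.621 0.09  0.002] [0.631 0.088 0.001]
266 [0.621 0.089 0.002] [0.631 0.087 0.001]
268 [0.621 0.088 0.002] [0.631 0.086 0.002]
270 [0.621 0.088 0.002] [0.631 0.086 0.002]
272 [0.621 0.087 0.002] [0.63  0.084 0.   ]
274 [0.62  0.085 0.001] [0.63  0.084 0.002]
276 [0.621 0.086 0.005] [0.63  0.083 0.001]
278 [0.621 0.087 0.009] [0.63  0.085 0.008]
280 [0.621 0.087 0.01 ] [0.63  0.085 0.01 ]
282 [0.621 0.087 0.012] [0.63  0.085 0.013]
284 [0.621 0.087 0.015] [0.63  0.085 0.014]
286 [0.621 0.087 0.016] [0.63  0.085 0.016]
288 [0.621 0.087 0.02 ] [0.63  0.085 0.018]
```

View pics/wrist4.png

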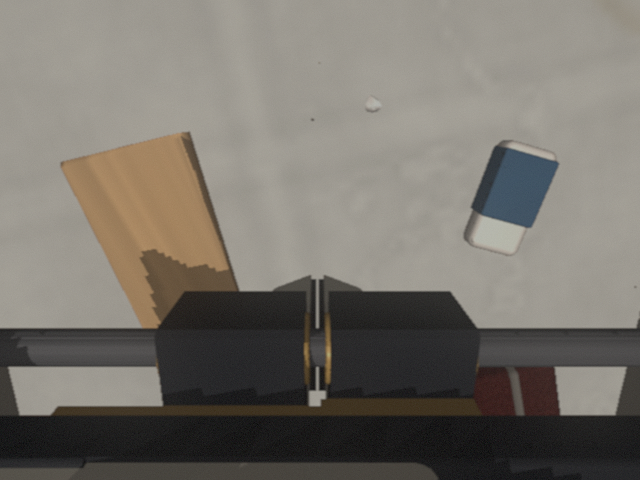

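The tip is now about 4 mm above the table, at (318,277), right of the wedge. I lower it another 1.5 mm and push toward −x.

{"fn": "arm_command", "kwargs": {"deltas": [{"xyz":[-0.2,-0.8,0.15],"turn":0,"jaw":255},{"xyz":[-0.3,-1.6,0.15],"turn":0,"jaw":255},{"xyz":[-0.5,-2.3,0.15],"turn":0,"jaw":255},{"xyz":[-0.6,-2.9,0.15],"turn":0,"jaw":255},{"xyz":[-0.7,-3.5,0.15],"turn":0,"jaw":255}]}}

```text
clock: 4.17
position: [0.5855, 0.0753, -0.0332]
ee_rot: [-2.434, -1.985, -0.002]
force: [-0.3, 0.1, -0.2]
width: 0.001
```

```bash
python3 - <<'E'
from h import *
st(); d=snap('wrist','wrist5');wedge(d,290)
E
```

```text
4.17 pos [ 0.5855  0.0753 -0.0332] F [-0.26  0.13 -0.24] T [-0.051 -0.043 -0.063] w 0.001
xaxis [0.201 0.98  0.002] yaxis [ 0.98  -0.201  0.   ] z [ 0.     0.002 -1.   ]
area 20082.5 [(280, 113, np.float64(0.5881), np.float64(0.1514), np.float64(0.5895), np.float64(0.1511)), (153, 128, np.float64(0.5395), np.float64(0.1557), np.float64(0.5461), np.float64(0.155)), (196, 289, np.float64(0.5369), np.float64(0.0885), np.float64(0.5437), np.float64(0.0948)), (301, 277, np.float64(0.5818), np.float64(0.0849), np.float64(0.5839), np.float64(0.0916))]
```

View pics/wrist5.png

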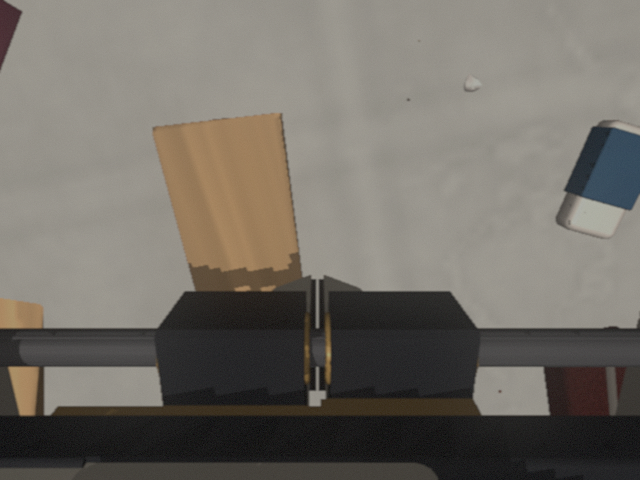

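It's turning: the blunt edge now tilts −5°, and its centre is (0.568, 0.153). The bearing to the foot is −9.8°, so I push 7 mm more.

{"fn": "arm_command", "kwargs": {"deltas": [{"xyz":[-0.05,-0.25,0],"turn":0,"jaw":255},{"xyz":[-0.1,-0.5,0],"turn":0,"jaw":255},{"xyz":[-0.15,-0.7,0],"turn":0,"jaw":255},{"xyz":[-0.15,-0.7,0],"turn":0,"jaw":255}]}}

```text
clock: 4.55
position: [0.577, 0.0754, -0.0332]
ee_rot: [-2.433, -1.985, -0.001]
force: [-0.0, -0.7, 0.5]
width: 0.004
```

```bash
python3 - <<'E'
from h import *
st(); d=snap('wrist','wrist6');wedge(d,290)
E
```

```text
4.55 pos [ 0.577   0.0754 -0.0332] F [-0.01 -0.71  0.49] T [-0.031  0.    -0.028] w 0.004
xaxis [0.201 0.98  0.002] yaxis [ 0.98  -0.201 -0.001] z [-0.001  0.002 -1.   ]
area 20675.0 [(171, 113, np.float64(0.5393), np.float64(0.1597), np.float64(0.545), np.float64(0.1586)), (196, 289, np.float64(0.5284), np.float64(0.0885), np.float64(0.5352), np.float64(0.0949)), (301, 278, np.float64(0.5732), np.float64(0.0845), np.float64(0.5753), np.float64(0.0913)), (300, 112, np.float64(0.587), np.float64(0.1503), np.float64(0.5877), np.float64(0.1502))]
```

The wedge heading is now about −11° and its blunt centre is (0.566, 0.154). That axis passes about 6 mm from the foot, with a half width of 22 mm, and I'll trim this while pushing. I lift, open the jaws to ~25 mm for a two-point push, and go behind the blunt end.

{"fn": "arm_command", "kwargs": {"deltas": [{"xyz":[0,0.8,-0.5],"turn":0,"jaw":255},{"xyz":[0,0.8,-3],"turn":0,"jaw":230},{"xyz":[3,0,-4],"turn":0,"jaw":186},{"xyz":[6.5,-1.5,-4],"turn":0,"jaw":186},{"xyz":[10.4,-2.6,-4],"turn":0,"jaw":186}]}}

```text
clock: 5.02
position: [0.5738, 0.182, 0.0083]
ee_rot: [-2.438, -1.981, -0.003]
force: [0.9, 1.1, 0.1]
width: 0.241
```

```bash
python3 - <<'E'
from h import *
s,R=st(); d=snap('scene','scene7');
t=np.array([0.572,0.182,-0.030]); print('delta tool cm',(R.T@(t-s['position'])*100).round(2))
E
```

```text
5.02 pos [0.5738 0.182  0.0083] F [0.91 1.06 0.15] T [ 0.039  0.009 -0.025] w 0.241
xaxis [0.205 0.979 0.002] yaxis [ 0.979 -0.205  0.001] z [ 0.001  0.002 -1.   ]
delta tool cm [-0.05 -0.18  3.83]
```

View pics/scene7.png

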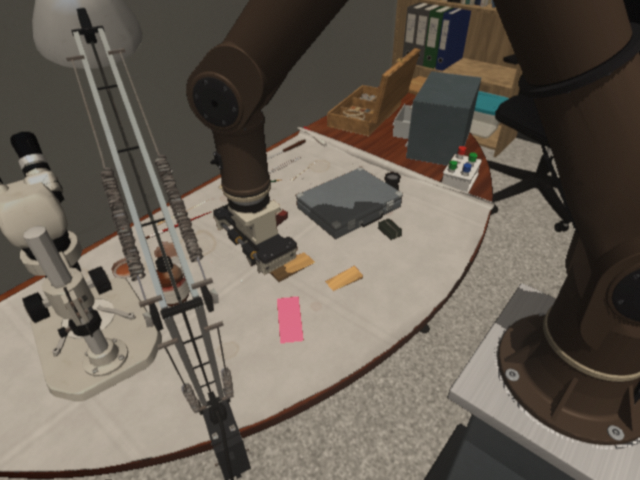

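The gripper at (250,240) hangs behind the wedge's blunt end, well clear of the lamp. I descend.

{"fn": "arm_command", "kwargs": {"deltas": [{"xyz":[0,-0.2,1.5],"turn":0,"jaw":186},{"xyz":[0,-0.2,2.8],"turn":0,"jaw":186},{"xyz":[0,-0.2,3.6],"turn":0,"jaw":186},{"xyz":[0,-0.2,3.8],"turn":0,"jaw":186}]}}

```text
clock: 5.4
position: [0.5692, 0.1956, -0.0313]
ee_rot: [-2.421, -1.991, -0.006]
force: [-0.2, 0.1, -0.9]
width: 0.274
```

```bash
python3 - <<'E'
from h import *
s,R=st(); d=snap('wrist','wrist8'); d=snap('side','side8'); wedge(d,480)
f=cv2.imread('pics/side8.png')[150:300,220:420]; cv2.imwrite('pics/c_side8.png',cv2.resize(f,None,fx=4,fy=4,interpolation=cv2.INTER_CUBIC))
d=snap('scene','scene8'); wedge(d,480)
f=cv2.imread('pics/scene8.png')[170:320,210:410]; cv2.imwrite('pics/c_scene8.png',cv2.resize(f,None,fx=4,fy=4,interpolation=cv2.INTER_CUBIC))
E
```

```text
5.4 pos [ 0.5692  0.1956 -0.0313] F [-0.17  0.12 -0.93] T [-0.011  0.045 -0.017] w 0.274
xaxis [0.193 0.981 0.007] yaxis [ 0.981 -0.193 -0.003] z [-0.002  0.008 -1.   ]
area 859.5 [(639, 440, np.float64(0.6735), np.float64(-0.6678), np.float64(0.6553), np.float64(-0.6813)), (595, 479, np.float64(0.5824), np.float64(-0.696), np.float64(0.5674), np.float64(-0.7085)), (639, 479, np.float64(0.6258), np.float64(-0.7134), np.float64(0.6092), np.float64(-0.7254))]
area 11570.0 [(185, 275, np.float64(0.2498), np.float64(-0.0166), np.float64(0.2462), np.float64(-0.0525)), (334, 431, np.float64(0.3503), np.float64(-0.5196), np.float64(0.3432), np.float64(-0.5382)), (530, 479, np.float64(0.5181), np.float64(-0.67), np.float64(0.5053), np.float64(-0.6835)), (320, 355, np.float64(0.391), np.float64(-0.3613), np.float64(0.3825), np.float64(-0.3853)), (261, 369, np.float64(0.3024), np.float64(-0.3622), np.float64(0.297), np.float64(-0.3862))]
area 2777.5 [(38, 264, np.float64(-0.0108), np.float64(0.1472), np.float64(-0.0055), np.float64(0.1057)), (0, 264, np.float64(-0.0811), np.float64(0.1773), np
[... 6625 characters left out ...]
833), np.float64(1.6127), np.float64(-2.0154)), (379, 84, np.float64(0.9808), np.float64(-0.8761), np.float64(0.9572), np.float64(-0.8388)), (304, 125, np.float64(0.9823), np.float64(-0.4279), np.float64(0.9587), np.float64(-0.4019)), (441, 181, np.float64(0.4589), np.float64(-0.3986), np.float64(0.4485), np.float64(-0.3734)), (402, 106, np.float64(0.8006), np.float64(-0.7535), np.float64(0.7816), np.float64(-0.7193)), (431, 71, np.float64(0.8866), np.float64(-1.1206), np.float64(0.8654), np.float64(-1.0771)), (509, 82, np.float64(0.5859), np.float64(-1.1926), np.float64(0.5723), np.float64(-1.1473)), (464, 0, np.float64(1.3138), np.float64(-2.3103), np.float64(1.2818), np.float64(-2.2366))]
```

View pics/c_side8.png

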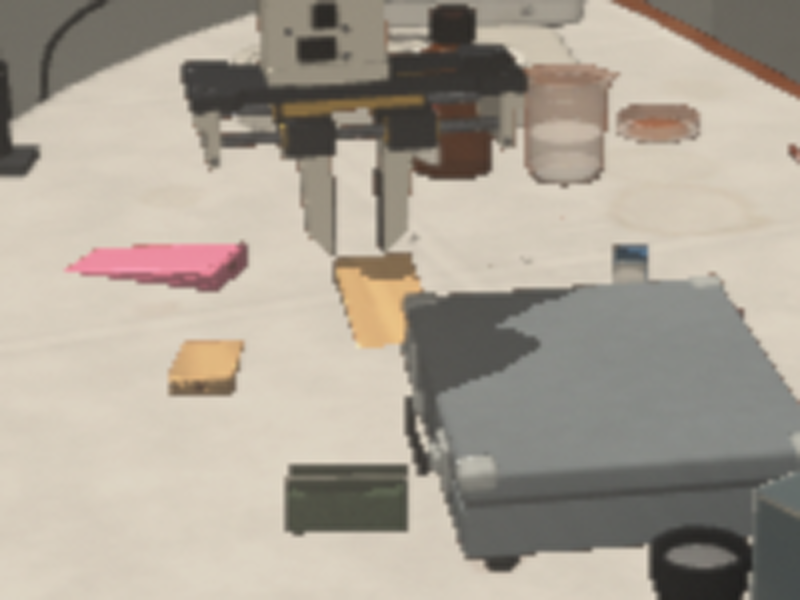

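View pics/c_scene8.png

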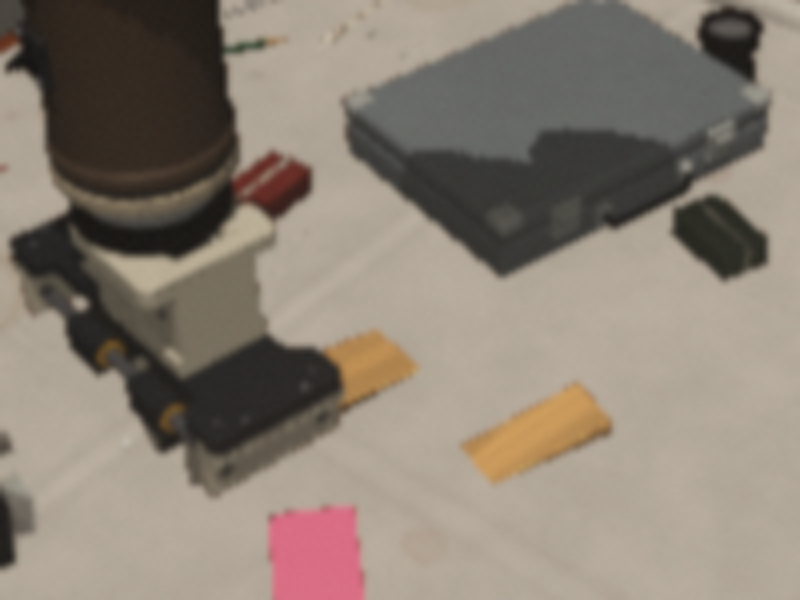

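Side crop: the fingertips at (320,250) and (380,250) straddle the centre of the wedge's blunt end at row 255, behind it. The TCP is 41 mm behind the blunt face and 5 mm to the −x side. I advance and re-centre to just before contact.

{"fn": "arm_command", "kwargs": {"deltas": [{"xyz":[-0.6,0.3,0],"turn":0,"jaw":186},{"xyz":[-1.4,0.5,0],"turn":0,"jaw":186},{"xyz":[-2.2,0.5,0],"turn":0,"jaw":186},{"xyz":[-2.5,0.5,0],"turn":0,"jaw":186},{"xyz":[-2.5,0.5,0],"turn":0,"jaw":186}]}}

```text
clock: 5.97
position: [0.5702, 0.1678, -0.0297]
ee_rot: [-2.425, -1.988, -0.008]
force: [0.1, 0.3, -0.2]
width: 0.273
```

```bash
python3 - <<'E'
from h import *
s,R=st(); d=snap('wrist','wrist9')
E
```

```text
5.97 pos [ 0.5702  0.1678 -0.0297] F [ 0.06  0.34 -0.21] T [ 0.02  -0.007 -0.007] w 0.273
xaxis [0.196 0.98  0.008] yaxis [ 0.981 -0.196 -0.001] z [ 0.     0.008 -1.   ]
```

View pics/wrist9.png

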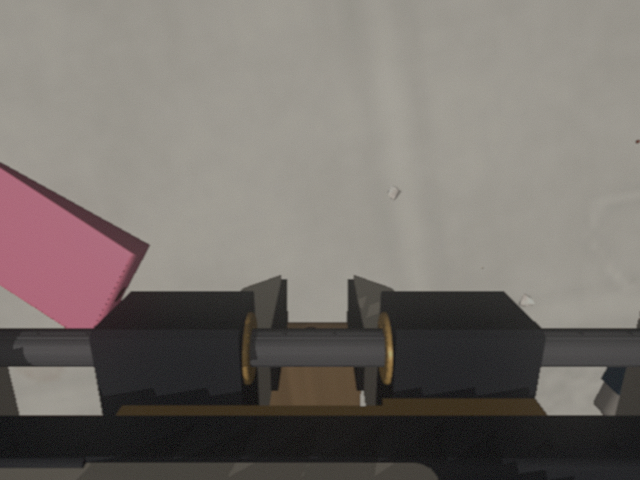

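The wedge's blunt end at (318,325) shows centred between the fingertips (250–390), with the pink piece clear to the left. I push 5 cm toward the foot.

{"fn": "arm_command", "kwargs": {"deltas": [{"xyz":[-1,0,0],"turn":0,"jaw":186},{"xyz":[-2.2,0.05,0],"turn":0,"jaw":186},{"xyz":[-3.4,0.1,0],"turn":0,"jaw":186},{"xyz":[-4.4,0.15,0],"turn":0,"jaw":186},{"xyz":[-5,0.15,0],"turn":0,"jaw":186}]}}

```text
clock: 6.43
position: [0.5617, 0.1171, -0.0301]
ee_rot: [-2.427, -1.986, -0.008]
force: [-0.2, 0.5, 0.3]
width: 0.274
```

```bash
python3 - <<'E'
from h import *
s,R=st(); d=snap('wrist','wrist10');d=snap('side','side10');
f=cv2.imread('pics/side10.png')[150:300,220:420]; cv2.imwrite('pics/c_side10.png',cv2.resize(f,None,fx=4,fy=4,interpolation=cv2.INTER_CUBIC))
d=snap('scene','scene10')
f=cv2.imread('pics/scene10.png')[170:320,210:410]; cv2.imwrite('pics/c_scene10.png',cv2.resize(f,None,fx=4,fy=4,interpolation=cv2.INTER_CUBIC))
E
```

```text
6.43 pos [ 0.5617  0.1171 -0.0301] F [-0.18  0.45  0.34] T [ 0.218 -0.015 -0.01 ] w 0.274
xaxis [0.198 0.98  0.008] yaxis [ 0.98  -0.198 -0.001] z [ 0.     0.008 -1.   ]
```

View pics/c_side10.png

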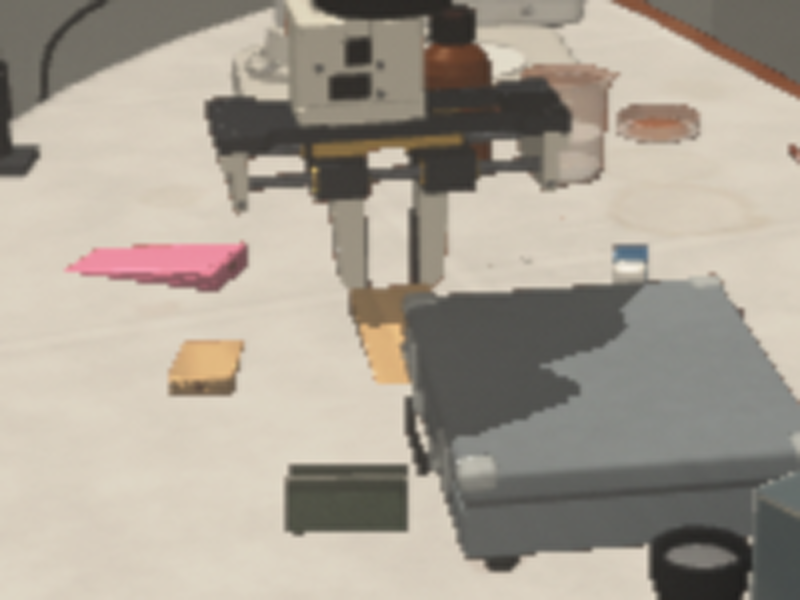

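View pics/c_scene10.png

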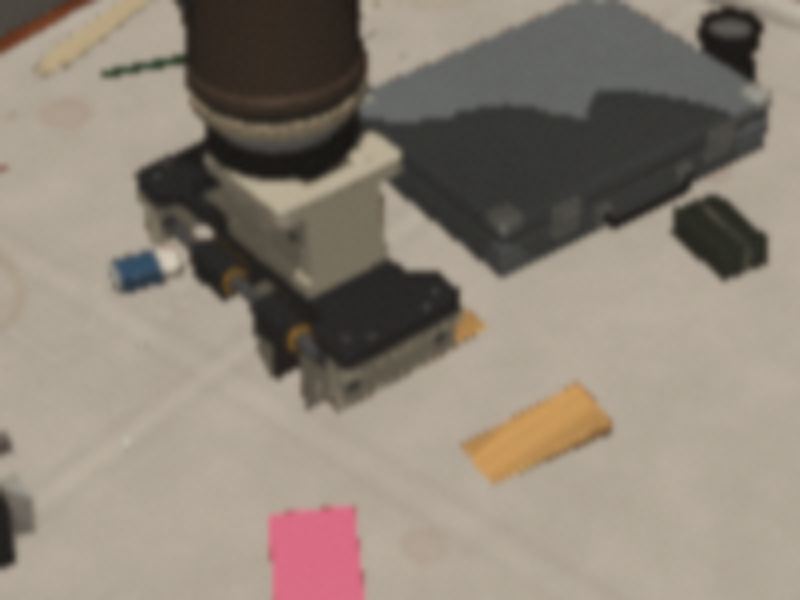

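View pics/wrist10.png

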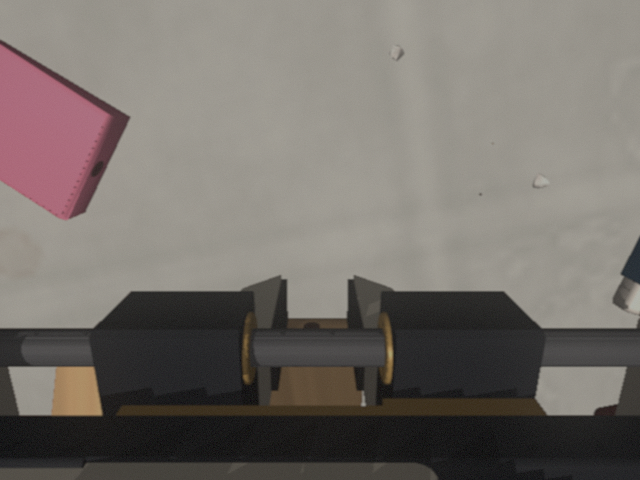

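```bash
python3 - <<'E'
from h import *
d=load('side10'); hsv=cv2.cvtColor(d['frame'][:,:,::-1].copy(),cv2.COLOR_BGR2HSV)
m=cv2.inRange(hsv,(8,60,60),(25,255,255)); m[:215]=0;m[260:]=0;m[:,:295]=0;m[:,340:]=0
ys,xs=np.nonzero(m); 
for v in sorted(set(ys)): print(v,xs[ys==v].min(),xs[ys==v].max())
v=ys.max(); print('thin left',onz(d,xs[ys==v].min(),v,0.001).round(4),'front case corner top',pt(d,326,224).round(3))
d=load('scene10')
m=cv2.inRange(cv2.cvtColor(d['frame'][:,:,::-1].copy(),cv2.COLOR_BGR2HSV),(8,60,60),(25,255,255))[230:270,310:345]
ys,xs=np.nonzero(m); i=xs.argmax(); print('scene rightmost',xs[i]+310,ys[i]+230,onz(d,xs[i]+310,ys[i]+230,0.001).round(4))
d=load('wrist10'); print('blunt edge row ~320:',onz(d,318,320,0.017).round(4))
w=cloud(d); print([w[v,340].round(3).tolist() for v in (312,316,318,320,322,324)])
E
```

```text
220 323 323
221 312 328
222 308 327
223 308 321
224 308 320
225 308 320
226 308 320
227 308 320
228 308 320
229 309 320
230 309 321
231 309 321
232 309 321
233 310 320
234 310 321
235 310 320
236 311 320
237 311 320
238 311 320
239 312 320
240 312 321
241 312 321
242 313 321
243 313 321
244 313 322
245 314 322
thin left [0.5185 0.0184 0.001 ] front case corner top [ 0.531 -0.022  0.06 ]
scene rightmost 331 251 [0.5161 0.014  0.001 ]
blunt edge row ~320: [0.5625 0.1125 0.017 ]
[[0.571, 0.107, 0.002], [0.571, 0.104, 0.001], [0.571, 0.104, 0.003], [0.571, 0.104, 0.005], [0.57, 0.104, 0.006], [0.57, 0.104, 0.008]]
```

The wedge is tracking well: the blunt face is at (0.560, 0.105), and the thin-left corner at (0.517, 0.015) in two views, where expected. The thin end is still about 41 mm short of the foot centre. I advance 4.8 cm, slowing down.

{"fn": "arm_command", "kwargs": {"deltas": [{"xyz":[-0.8,0.05,0],"turn":0,"jaw":186},{"xyz":[-1.6,0.1,0],"turn":0,"jaw":186},{"xyz":[-2.4,0.15,0],"turn":0,"jaw":186},{"xyz":[-2.9,0.2,0],"turn":0,"jaw":186},{"xyz":[-3.2,0.2,0],"turn":0,"jaw":186}]}}

```text
clock: 7.0
position: [0.5574, 0.0855, -0.0304]
ee_rot: [-2.427, -1.985, -0.008]
force: [0.7, 1.3, 0.5]
width: 0.274
```

{"fn": "arm_command", "kwargs": {"deltas": [{"xyz":[-0.4,0,0],"turn":0,"jaw":186},{"xyz":[-0.8,0.05,0],"turn":0,"jaw":186},{"xyz":[-1.1,0.05,0],"turn":0,"jaw":186},{"xyz":[-1.4,0.1,0],"turn":0,"jaw":186},{"xyz":[-1.6,0.1,0],"turn":0,"jaw":186}]}}

```text
clock: 7.42
position: [0.5553, 0.0693, -0.0306]
ee_rot: [-2.427, -1.985, -0.008]
force: [-0.1, 1.6, 0.2]
width: 0.264
```

```bash
python3 - <<'E'
from h import *
s,R=st(); d=snap('side','side11');
f=cv2.imread('pics/side11.png')[180:300,240:400]; cv2.imwrite('pics/c_side11.png',cv2.resize(f,None,fx=4.8,fy=4.8,interpolation=cv2.INTER_CUBIC))
d=snap('scene','scene11')
f=cv2.imread('pics/scene11.png')[160:290,240:420]; cv2.imwrite('pics/c_scene11.png',cv2.resize(f,None,fx=4.4,fy=4.4,interpolation=cv2.INTER_CUBIC))
E
```

```text
7.42 pos [ 0.5553  0.0693 -0.0306] F [-0.05  1.58  0.25] T [ 0.205 -0.027 -0.012] w 0.264
xaxis [0.198 0.98  0.008] yaxis [ 0.98  -0.198 -0.001] z [ 0.     0.008 -1.   ]
```

View pics/c_side11.png

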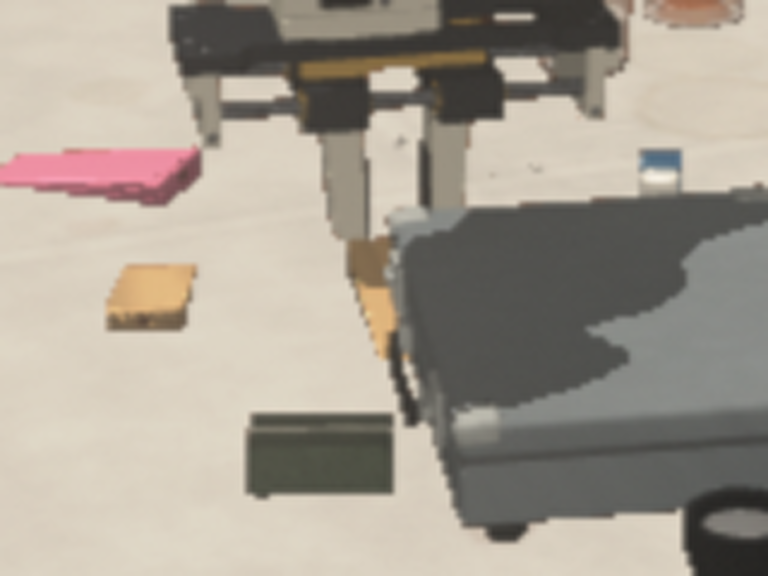

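View pics/c_scene11.png

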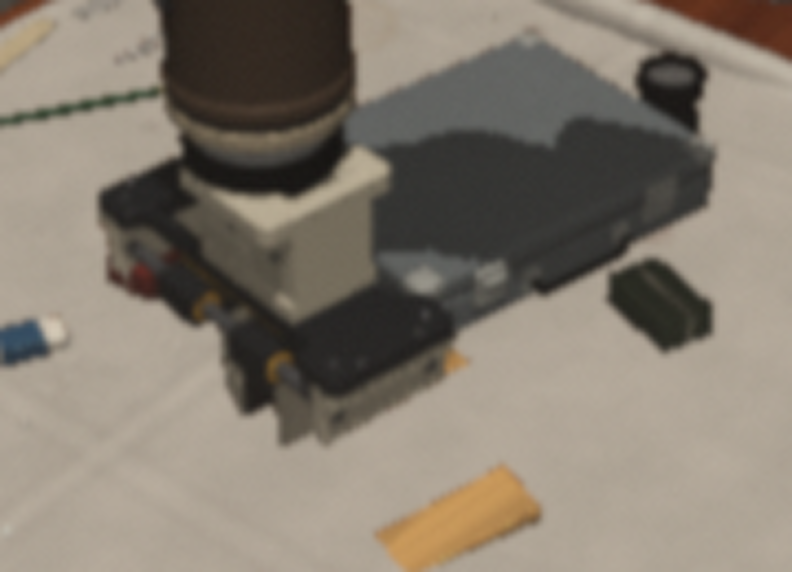

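Side crop: the wedge's visible left edge now runs to (382,358), going in under the near-left corner. By geometry the ramp is about 8 mm past the foot centre, roughly 2.3 mm high there, and the force of 1–1.6 N is just sliding. Now slow steps with force watching.

{"fn": "arm_command", "kwargs": {"deltas": [{"xyz":[-0.15,0,0],"turn":0,"jaw":186},{"xyz":[-0.3,0,0],"turn":0,"jaw":186},{"xyz":[-0.45,0,0],"turn":0,"jaw":186},{"xyz":[-0.6,0.05,0],"turn":0,"jaw":186},{"xyz":[-0.7,0.05,0],"turn":0,"jaw":186}]}}

```text
clock: 7.93
position: [0.5543, 0.0619, -0.0307]
ee_rot: [-2.428, -1.985, -0.007]
force: [0.4, 1.1, 0.9]
width: 0.269
```

{"fn": "arm_command", "kwargs": {"deltas": [{"xyz":[-0.1,0,0],"turn":0,"jaw":186},{"xyz":[-0.2,0,0],"turn":0,"jaw":186},{"xyz":[-0.3,0,0],"turn":0,"jaw":186},{"xyz":[-0.4,0,0],"turn":0,"jaw":186}]}}

```text
clock: 8.27
position: [0.5535, 0.058, -0.0307]
ee_rot: [-2.428, -1.985, -0.007]
force: [1.0, 2.4, 0.1]
width: 0.27
```

```bash
python3 -c "
from h import *
s,R=st(); f=np.array([0.5365,-0.032]); print('s mm',100-((s['position'][:2]-f)@R[:2,0]-0.0115)*1000,s['joint_efforts'].round(2))"
```

```text
8.27 pos [ 0.5535  0.058  -0.0307] F [0.95 2.35 0.11] T [ 0.207 -0.032  0.011] w 0.27
xaxis [0.199 0.98  0.007] yaxis [ 0.98  -0.199 -0.002] z [-0.     0.008 -1.   ]
s mm 19.974958924998433 [ 3.800e-01 -6.619e+01  1.850e+00 -1.888e+01  1.200e-01  1.400e-01
 -4.000e-02]
```

The torque is unchanged at 0.207 N·m, so this is still free sliding at s≈20 mm. I continue in small steps.

{"fn": "arm_command", "kwargs": {"deltas": [{"xyz":[-0.1,0,0],"turn":0,"jaw":186},{"xyz":[-0.2,0,0],"turn":0,"jaw":186},{"xyz":[-0.3,0,0],"turn":0,"jaw":186},{"xyz":[-0.4,0,0],"turn":0,"jaw":186}]}}

```text
clock: 8.6
position: [0.5528, 0.0543, -0.0307]
ee_rot: [-2.427, -1.985, -0.008]
force: [0.6, 1.8, -0.5]
width: 0.271
```

```bash
cat > s.py <<'E'
from h import *
s,R=st(); f=np.array([0.5365,-0.032]); print('s mm',100-((s['position'][:2]-f)@R[:2,0]-0.0115)*1000)
E
python3 s.py
```

```text
8.6 pos [ 0.5528  0.0543 -0.0307] F [ 0.61  1.85 -0.48] T [ 0.625 -0.046  0.015] w 0.271
xaxis [0.198 0.98  0.008] yaxis [ 0.98  -0.198 -0.001] z [ 0.     0.008 -1.   ]
s mm 23.68133332841613
```

{"fn": "arm_command", "kwargs": {"deltas": [{"xyz":[-0.1,0,0],"turn":0,"jaw":186},{"xyz":[-0.2,0,0],"turn":0,"jaw":186},{"xyz":[-0.3,0,0],"turn":0,"jaw":186}]}}

```text
clock: 8.85
position: [0.5523, 0.0522, -0.0307]
ee_rot: [-2.426, -1.986, -0.009]
force: [-0.4, 5.3, -0.2]
width: 0.272
```

```bash
python3 s.py
```

```text
8.85 pos [ 0.5523  0.0522 -0.0307] F [-0.44  5.33 -0.23] T [ 1.168 -0.212 -0.006] w 0.272
xaxis [0.198 0.98  0.009] yaxis [ 0.98  -0.198 -0.001] z [ 0.001  0.009 -1.   ]
s mm 25.81775879923201
```

The torque rose 0.21 → 0.63 → 1.17 N·m and the force to about 5 N at s≈26 mm, so the ramp has taken up the foot. I stop here and check that the case hasn't been lifted or shifted.

```bash
python3 - <<'E'
from h import *
s,R=st()
def case(t):
    d=load(t);w=cloud(d)
    c,sn=np.cos(np.radians(-14)),np.sin(np.radians(-14))
    X=w[...,0]-0.574;Y=w[...,1]+0.130
    a=c*X+sn*Y; b=-sn*X+c*Y
    m=(abs(a)<0.072)&(abs(b)<0.097)&(abs(w[...,2]-0.058)<0.006)
    A=np.c_[a[m],b[m],np.ones(m.sum())]; p=np.linalg.lstsq(A,w[...,2][m],rcond=None)[0]
    print(t,m.sum(),'slope mm over 120x/170y',(p[0]*120).round(4)*1000,(p[1]*170).round(4)*1000,'z0',p[2].round(4),'z at corner',(p@[-0.06,0.085,1]).round(5),'opp',(p@[0.06,-0.085,1]).round(5))
d=snap('side','side12'); d=snap('scene','scene12')
for t in('side10','side11','side12','scene0','scene11','scene12'): case(t)
def shift(a,b,r):
    x0,x1,y0,y1=r
    A=cv2.cvtColor(load(a)['frame'],cv2.COLOR_RGB2GRAY)[y0:y1,x0:x1].astype(np.float32);B=cv2.cvtColor(load(b)['frame'],cv2.COLOR_RGB2GRAY)[y0:y1,x0:x1].astype(np.float32)
    print(a,b,cv2.phaseCorrelate(A,B,cv2.createHanningWindow((x1-x0,y1-y0),cv2.CV_32F)))
shift('side11','side12',(320,440,255,310)); shift('side0','side12',(320,440,255,310))
f=cv2.imread('pics/side12.png')[200:310,290:440]; cv2.imwrite('pics/c_side12.png',cv2.resize(f,None,fx=5,fy=5,interpolation=cv2.INTER_CUBIC))
E
```

```text
8.85 pos [ 0.5523  0.0522 -0.0307] F [-0.44  5.33 -0.23] T [ 1.168 -0.212 -0.006] w 0.272
xaxis [0.198 0.98  0.009] yaxis [ 0.98  -0.198 -0.001] z [ 0.001  0.009 -1.   ]
side10 3266 slope mm over 120x/170y 107.80000000000001 -40.5 z0 0.0584 z at corner 0.05833 opp 0.05848
side11 3260 slope mm over 120x/170y 117.5 -99.4 z0 0.0584 z at corner 0.05831 opp 0.05852
side12 3276 slope mm over 120x/170y -129.5 155.9 z0 0.0585 z at corner 0.05865 opp 0.05836
scene0 2691 slope mm over 120x/170y 173.8 -96.19999999999999 z0 0.0572 z at corner 0.05703 opp 0.0573
scene11 2352 slope mm over 120x/170y 207.5 -235.6 z0 0.0571 z at corner 0.05692 opp 0.05736
scene12 2120 slope mm over 120x/170y -85.1 196.3 z0 0.0573 z at corner 0.05741 opp 0.05713
side11 side12 ((-0.00323927125369039, 0.03147511820326798), 0.9580040662818485)
side0 side12 ((0.01243833534697103, 0.027653275350367323), 0.9762293929523892)
```

View pics/c_side12.png

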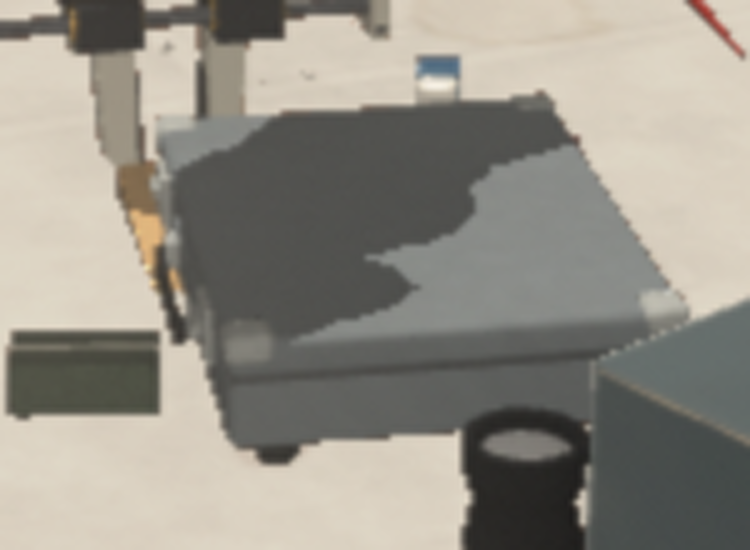

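The lid fit says the case hasn't shifted (<0.05 px). The corner rose only about 0.3–0.5 mm as the ramp took load, which is near the fit's noise. I back straight off the blunt end, lift, close the fingers and go over the corner point for the press test.

{"fn": "arm_command", "kwargs": {"deltas": [{"xyz":[0.5,0,0],"turn":0,"jaw":186},{"xyz":[1.5,0,0],"turn":0,"jaw":186},{"xyz":[2,0,-2],"turn":0,"jaw":200},{"xyz":[2,0,-5],"turn":0,"jaw":255},{"xyz":[2,0,-8],"turn":0,"jaw":255}]}}

```text
clock: 9.37
position: [0.5551, 0.0715, 0.0496]
ee_rot: [-2.425, -1.986, -0.005]
force: [1.0, -0.7, 0.5]
width: 0.119
```

```bash
python3 - <<'E'
from h import *
s,R=st()
t=np.array([0.536,-0.032,s['position'][2]]); print('to corner, tool cm',(R.T@(t-s['position'])*100).round(2))
E
```

```text
9.37 pos [0.5551 0.0715 0.0496] F [ 1.04 -0.69  0.5 ] T [-0.059 -0.06   0.053] w 0.119
xaxis [0.197 0.98  0.007] yaxis [ 0.98  -0.197 -0.004] z [-0.002  0.008 -1.   ]
to corner, tool cm [-10.52   0.16  -0.08]
```

{"fn": "arm_command", "kwargs": {"deltas": [{"xyz":[-3,0.1,-0.5],"turn":0,"jaw":255},{"xyz":[-6,0.1,-0.5],"turn":0,"jaw":255},{"xyz":[-9,0.2,-0.5],"turn":0,"jaw":255},{"xyz":[-10.5,0.2,-0.5],"turn":0,"jaw":255},{"xyz":[-10.5,0.2,-0.5],"turn":0,"jaw":255}]}}

```text
clock: 9.78
position: [0.5354, -0.0365, 0.0539]
ee_rot: [-2.432, -1.98, -0.001]
force: [0.6, -0.4, 0.2]
width: 0.006
```

```bash
cat >> h.py <<'E'
def case(t):
    d=load(t);w=cloud(d)
    c,sn=np.cos(np.radians(-14)),np.sin(np.radians(-14))
    X=w[...,0]-0.574;Y=w[...,1]+0.130
    a=c*X+sn*Y; b=-sn*X+c*Y
    m=(abs(a)<0.072)&(abs(b)<0.097)&(abs(w[...,2]-0.058)<0.006)
    A=np.c_[a[m],b[m],np.ones(m.sum())]; p=np.linalg.lstsq(A,w[...,2][m],rcond=None)[0]
    z=[(p@[x,y,1]*1000).round(2) for x,y in((-0.06,0.085),(-0.06,-0.085),(0.06,0.085),(0.06,-0.085))]
    print(t,m.sum(),'z mm NL,NR,FL,FR',z)
E
python3 - <<'E'
from h import *
s,R=st(); d=snap('wrist','wrist13'); snap('side','side13'); snap('scene','scene13')
for t in ('side0','side10','side12','side13','scene0','scene12','scene13','wrist0','wrist13'): case(t)
wedge(d,270)
t=np.array([0.536,-0.032,s['position'][2]]); print('to corner, tool cm',(R.T@(t-s['position'])*100).round(2))
E
```

```text
9.78 pos [ 0.5354 -0.0365  0.0539] F [ 0.58 -0.37  0.17] T [-0.043  0.017  0.004] w 0.006
xaxis [0.203 0.979 0.004] yaxis [ 0.979 -0.203 -0.004] z [-0.003  0.005 -1.   ]
side0 3270 z mm NL,NR,FL,FR [np.float64(58.34), np.float64(58.37), np.float64(58.48), np.float64(58.5)]
side10 3266 z mm NL,NR,FL,FR [np.float64(58.33), np.float64(58.38), np.float64(58.44), np.float64(58.48)]
side12 3276 z mm NL,NR,FL,FR [np.float64(58.65), np.float64(58.49), np.float64(58.52), np.float64(58.36)]
side13 3269 z mm NL,NR,FL,FR [np.float64(58.73), np.float64(58.51), np.float64(58.59), np.float64(58.36)]
scene0 2691 z mm NL,NR,FL,FR [np.float64(57.03), np.float64(57.13), np.float64(57.21), np.float64(57.3)]
scene12 2120 z mm NL,NR,FL,FR [np.float64(57.41), np.float64(57.21), np.float64(57.32), np.float64(57.13)]
scene13 1285 z mm NL,NR,FL,FR [np.float64(57.34), np.float64(57.36), np.float64(57.17), np.float64(57.18)]
wrist0 19523 z mm NL,NR,FL,FR [np.float64(57.78), np.float64(57.71), np.float64(57.94), np.float64(57.87)]
wrist13 20613 z mm NL,NR,FL,FR [np.float64(58.25), np.float64(57.86), np.float64(5
[... 215 characters left out ...]
46)), (279, 246, np.float64(0.5116), np.float64(-0.0379), np.float64(0.5144), np.float64(-0.0328)), (290, 207, np.float64(0.524), np.float64(-0.0146), np.float64(0.5259), np.float64(-0.0111)), (348, 208, np.float64(0.5589), np.float64(-0.0224), np.float64(0.5585), np.float64(-0.0184))]
area 8419.5 [(95, 24, np.float64(0.4417), np.float64(0.1073), np.float64(0.4493), np.float64(0.1025)), (80, 159, np.float64(0.4074), np.float64(0.0394), np.float64(0.4173), np.float64(0.0392)), (136, 169, np.float64(0.4383), np.float64(0.0269), np.float64(0.4461), np.float64(0.0276)), (151, 36, np.float64(0.47), np.float64(0.0953), np.float64(0.4756), np.float64(0.0912))]
to corner, tool cm [ 0.46 -0.04  0.  ]
```

View pics/wrist13.png

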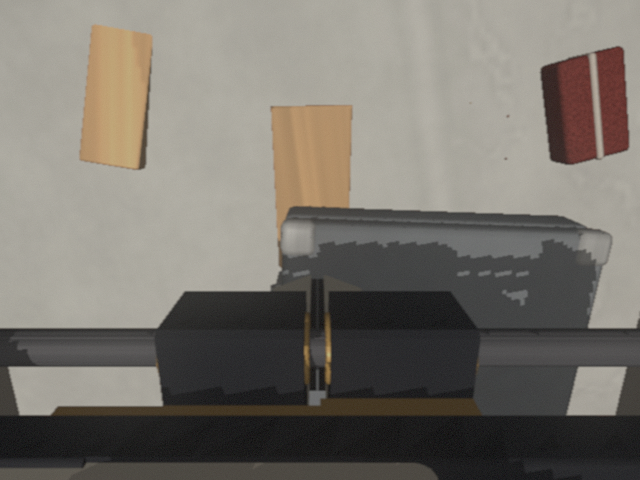

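The wrist view shows the wedge (blunt end (271–351,105)) entering straight under the near-left corner (297,237), with the fingertips at (318,285) above the lid near the corner point. The lid fits show no shift and only about 0.4 mm lift at the corner. I centre on the point and lower to just above the lid.

{"fn": "arm_command", "kwargs": {"deltas": [{"xyz":[0.3,0,0.8],"turn":0,"jaw":255},{"xyz":[0.45,0,1.8],"turn":0,"jaw":255},{"xyz":[0.45,0,2.5],"turn":0,"jaw":255},{"xyz":[0.45,0,2.7],"turn":0,"jaw":255}]}}

```text
clock: 10.27
position: [0.5363, -0.0251, 0.0249]
ee_rot: [-2.421, -1.987, -0.002]
force: [-0.9, -0.1, -0.0]
width: 0.007
```

```bash
python3 s.py
```

```text
10.27 pos [ 0.5363 -0.0251  0.0249] F [-0.91 -0.12 -0.01] T [0.006 0.028 0.011] w 0.007
xaxis [0.195 0.981 0.007] yaxis [ 0.981 -0.195 -0.007] z [-0.005  0.008 -1.   ]
s mm 104.75900894213675
```

{"fn": "arm_command", "kwargs": {"deltas": [{"xyz":[-0.4,0.1,0],"turn":0,"jaw":255},{"xyz":[-0.7,0.1,0],"turn":0,"jaw":255},{"xyz":[-0.7,0.1,0],"turn":0,"jaw":255}]}}

```text
clock: 10.52
position: [0.5357, -0.0333, 0.0247]
ee_rot: [-2.422, -1.986, -0.001]
force: [0.4, 1.0, -0.3]
width: 0.005
```

{"fn": "arm_command", "kwargs": {"deltas": [{"xyz":[0,0,0.1],"turn":0,"jaw":255},{"xyz":[0,0,0.2],"turn":0,"jaw":255},{"xyz":[0,0,0.3],"turn":0,"jaw":255}]}}

```text
clock: 10.77
position: [0.5359, -0.0334, 0.0219]
ee_rot: [-2.423, -1.986, -0.002]
force: [0.5, -0.3, -0.1]
width: 0.0
```

```bash
python3 s.py
```

```text
10.77 pos [ 0.5359 -0.0334  0.0219] F [ 0.54 -0.34 -0.07] T [-0.077  0.003 -0.015] w 0.0
xaxis [0.196 0.981 0.007] yaxis [ 0.981 -0.196 -0.006] z [-0.005  0.008 -1.   ]
s mm 112.94900896002548
```

Over the point at (0.536, −0.033) with no contact yet. I press down step by step.

{"fn": "arm_command", "kwargs": {"deltas": [{"xyz":[0,0,0.1],"turn":0,"jaw":255},{"xyz":[0,0,0.2],"turn":0,"jaw":255},{"xyz":[0,0,0.3],"turn":0,"jaw":255}]}}

```text
clock: 11.02
position: [0.536, -0.0331, 0.0206]
ee_rot: [-2.423, -1.986, -0.003]
force: [-11.2, 0.8, 36.4]
width: 0.005
```

```bash
python3 s.py
```

```text
11.02 pos [ 0.536  -0.0331  0.0206] F [-11.17   0.79  36.37] T [0.177 2.503 0.022] w 0.005
xaxis [0.196 0.981 0.007] yaxis [ 0.981 -0.196 -0.006] z [-0.004  0.008 -1.   ]
s mm 112.70172156587383
```

It's firm: 36 N with barely any travel (tip z ≈ 57 mm), far stiffer than the free corner. But that's harder than needed, so I ease to about 12 N.

{"fn": "arm_command", "kwargs": {"deltas": [{"xyz":[0,0,0.06],"turn":0,"jaw":255},{"xyz":[0,0,0.06],"turn":0,"jaw":255}]}}

```text
clock: 11.18
position: [0.536, -0.0332, 0.021]
ee_rot: [-2.423, -1.986, -0.003]
force: [-4.6, -0.4, 14.0]
width: 0.003
```

```bash
python3 - <<'E'
from h import *
st(); snap('side','side14');snap('wrist','wrist14');snap('scene','scene14')
st()
for t in ('side0','side13','side14','wrist0','wrist13','wrist14','scene14'): case(t)
def shift(a,b,r):
    x0,x1,y0,y1=r
    A=cv2.cvtColor(load(a)['frame'],cv2.COLOR_RGB2GRAY)[y0:y1,x0:x1].astype(np.float32);B=cv2.cvtColor(load(b)['frame'],cv2.COLOR_RGB2GRAY)[y0:y1,x0:x1].astype(np.float32)
    print(a,b,cv2.phaseCorrelate(A,B,cv2.createHanningWindow((x1-x0,y1-y0),cv2.CV_32F)))
shift('side0','side13',(320,440,255,310)); shift('side0','side14',(320,440,255,310))
wedge(load('wrist14'),270)
f=cv2.imread('pics/side14.png')[180:300,270:430]; cv2.imwrite('pics/c_side14.png',cv2.resize(f,None,fx=4.8,fy=4.8,interpolation=cv2.INTER_CUBIC))
E
```

```text
11.18 pos [ 0.536  -0.0332  0.021 ] F [-4.64 -0.43 14.04] T [-0.071  1.019  0.069] w 0.003
xaxis [0.196 0.981 0.007] yaxis [ 0.981 -0.196 -0.005] z [-0.004  0.008 -1.   ]
11.33 pos [ 0.536  -0.0332  0.021 ] F [-4.07 -0.99 13.57] T [-0.095  1.147  0.029] w 0.003
xaxis [0.196 0.981 0.007] yaxis [ 0.981 -0.196 -0.006] z [-0.004  0.008 -1.   ]
side0 3270 z mm NL,NR,FL,FR [np.float64(58.34), np.float64(58.37), np.float64(58.48), np.float64(58.5)]
side13 3269 z mm NL,NR,FL,FR [np.float64(58.73), np.float64(58.51), np.float64(58.59), np.float64(58.36)]
side14 3236 z mm NL,NR,FL,FR [np.float64(58.52), np.float64(58.45), np.float64(58.44), np.float64(58.37)]
wrist0 19523 z mm NL,NR,FL,FR [np.float64(57.78), np.float64(57.71), np.float64(57.94), np.float64(57.87)]
wrist13 20613 z mm NL,NR,FL,FR [np.float64(58.25), np.float64(57.86), np.float64(58.12), np.float64(57.72)]
wrist14 16302 z mm NL,NR,FL,FR [np.float64(58.3), np.float64(57.98), np.float64(57.94), np.float64(57.62)]
scene14 811 z mm NL,NR,FL,FR [np.float64(57.5), np.float64(57.34), np.float64(57.08), np.float64(56.92)]
side0 side13 ((
[... 301 characters left out ...]
np.float64(0.5282), np.float64(0.0448)), (273, 259, np.float64(0.5126), np.float64(-0.0315), np.float64(0.5157), np.float64(-0.0259)), (289, 227, np.float64(0.5252), np.float64(-0.0152), np.float64(0.5274), np.float64(-0.0109)), (353, 229, np.float64(0.5591), np.float64(-0.0231), np.float64(0.5586), np.float64(-0.0182))]
area 11328.0 [(60, 17, np.float64(0.4405), np.float64(0.1072), np.float64(0.4493), np.float64(0.1019)), (45, 171, np.float64(0.4062), np.float64(0.0394), np.float64(0.4177), np.float64(0.0394)), (112, 183, np.float64(0.4387), np.float64(0.0265), np.float64(0.4476), np.float64(0.0275)), (128, 32, np.float64(0.4702), np.float64(0.0945), np.float64(0.4767), np.float64(0.0902))]
```

View pics/c_side14.png

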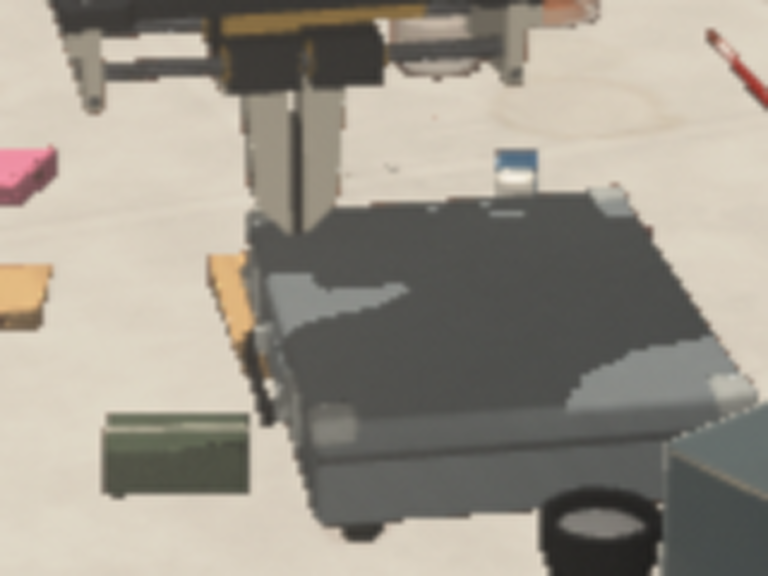

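Pressed at 14 N, steady over 0.15 s, the lid stays level within about 0.3 mm and the case isn't shifted. The wedge's blunt corners haven't moved between the pictures (0.572, 0.037)/(0.526, 0.045), so it doesn't give. Last, a quick check on the bystanders, then hand in.

```bash
python3 - <<'E'
from h import *
def cen(t,lo,hi,box,z):
    d=load(t);m=cv2.inRange(cv2.cvtColor(d['frame'],cv2.COLOR_RGB2HSV),lo,hi)
    x0,x1,y0,y1=box; M=np.zeros_like(m);M[y0:y1,x0:x1]=m[y0:y1,x0:x1]
    ys,xs=np.nonzero(M); return len(xs),onz(d,xs.mean(),ys.mean(),z).round(4)[:2] if len(xs) else None
for n,lo,hi,bs,z in [('eraser',(100,80,40),(125,255,255),(360,400,200,225),0.013),('w1 green',(35,30,20),(85,255,120),(280,325,260,290),0.02),('pink',(160,80,80),(179,255,255),(230,290,205,225),0.01),('small wood',(8,60,60),(25,255,255),(255,285,230,252),0.01)]:
    print(n,cen('side0',lo,hi,bs,z),cen('side14',lo,hi,bs,z))
for t in('wrist0','wrist13'): print('red weight',t,cen(t,(0,90,40),(8,255,160),(370,640,0,240),0.023))
s,_=st(); sign_off()
E
```

```text
eraser (10, array([0.7059, 0.11  ])) (11, array([0.7065, 0.1101]))
w1 green (276, array([ 0.4491, -0.1405])) (270, array([ 0.4495, -0.1411]))
pink (331, array([0.4575, 0.209 ])) (337, array([0.4579, 0.2086]))
small wood (229, array([0.4362, 0.0509])) (229, array([0.4362, 0.0509]))
red weight wrist0 (2327, array([0.7327, 0.0403]))
red weight wrist13 (6161, array([0.6923, 0.0117]))
11.33 pos [ 0.536  -0.0332  0.021 ] F [-4.07 -0.99 13.57] T [-0.095  1.147  0.029] w 0.003
xaxis [0.196 0.981 0.007] yaxis [ 0.981 -0.196 -0.006] z [-0.004  0.008 -1.   ]
the job is handed in; nothing more can be done
```

```bash
python3 - <<'E'
from h import *
for t,b in(('wrist0',(370,420,150,222)),('wrist13',(530,640,40,170))):
    d=load(t);m=cv2.inRange(cv2.cvtColor(d['frame'],cv2.COLOR_RGB2HSV),(0,90,40),(8,255,160));ys,xs=np.nonzero(m[b[2]:b[3],b[0]:b[1]]);print(t,onz(d,xs.mean()+b[0],ys.mean()+b[2],0.023).round(4))
E
```

```text
wrist0 [0.6943 0.0113 0.023 ]
wrist13 [0.6923 0.0117 0.023 ]
```

The wedge is under the short near left foot, the corner no longer gives, and I handed in at 11.3 s with the fingertips still pressing on the lid over that foot. I turned the larger plain-wood wedge toward the foot with the closed fingertips. Then I pushed it in by its blunt end, thin end first, until the resistance rose from about 1 N to about 5 N.

**Last checks**
- **Press test:** the first press reached 36 N, harder than intended, so I eased to about 14 N. The corner did not dip at either, and the wedge stayed put. About 4 N of sideways force remained while pressing, and the case did not move.
- **Level and position:** in the two clearer views the lid was level to about 0.2 mm (side) and 0.7 mm (wrist) at the end. The scene view, mostly hidden by the arm, gave about 0.6 mm. The case had not shifted.
- **Slight lift:** the supported corner sits about 0.2–0.5 mm higher than before. I may have pushed the wedge roughly 2–3 mm past first contact. I left it because it is close to the measuring noise.
- **Bystanders:** the eraser, both weights, the pink wedge and the small wood wedge had not moved by more than 2 mm. I did not measure the loupe or the bottle; the arm never went near them.

**Disagreements**
- The real fingertips end about 36 mm above the reported tool point in every picture, so my first sideways push passed over the wedge without touching it. I corrected for that afterwards.
- My first check on the red weight wrongly showed it moved about 50 mm because the search area was too wide. Redone from the stored pictures after handing in, it was within 2 mm.

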